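# Change the batch of cups in the covered mixer

### The job

The mixer has finished a batch: first slide its switch off, then lift off the clear cover and stand it upright on the bench, stand the mixed cups in the tray and put the new cups, one to a nest, in the mixer. Then put the cover back down flat on the deck and slide the switch on. The mixer must never be on without its cover seated, and the little slide box beside it stays where it is.

Things in the scene. Friction and masses are not known exactly. Their poses are not given: they have to be found in the camera images.
- mixer: white battery-powered turntable mixer, fixed to the bench: round base 186 mm across and 40 mm high with a console tongue (112 mm wide, to 187 mm from the centre) on its -x side. Origin on the bench under the centre of the round base, z up, x away from the console. A grey plinth 152 mm across and 10 mm high (bevelled to 145 mm) stands on the 40 mm deck and centres the cover; on it are three cup nests
- deck (a point): centre of the round deck at z = 40 mm over the bench, where the cover's underside centre lies when it is seated
- nest_1 (a point): centre of the floor of a cup nest (black ring, 52 mm inside, 22 mm high); the floor is 50 mm over the bench; the three nests stand 44 mm from the mixer's centre, 120 degrees apart
- nest_2 (a point): centre of the floor of a cup nest (black ring, 52 mm inside, 22 mm high); the floor is 50 mm over the bench; the three nests stand 44 mm from the mixer's centre, 120 degrees apart
- nest_3 (a point): centre of the floor of a cup nest (black ring, 52 mm inside, 22 mm high); the floor is 50 mm over the bench; the three nests stand 44 mm from the mixer's centre, 120 degrees apart
- switch (a joint): slide switch on the console, in m: 0 = off (ridge at the mixer's -y end), 0.014 = on (at the +y end, beside the white dot). A sprung detent holds it at either end: about 4 to 5 N starts it, resistance falls to nothing at mid-travel and past that it snaps to the other end by itself
- switch_ridge (a point): centre of the top of the switch's ridge, 8 mm above the console; the ridge is 20 mm long (along the mixer's x), 8 mm thick (along y, the direction of travel) and moves over a flush plate in the 40 mm high console top. It is 145 mm in -x from the mixer's centre, 63 mm clear of the cover
- cover: loose clear round cover, open below: 164 mm outside, 158 mm inside at the rim, 90 mm high, 0.13 to 0.26 kg, with a grey knob on top. Origin at the centre of its open underside, z up. There is free bench for it to the right of the mixer, beyond the console; the far edge of the bench runs from about x = 0.60 at y = 0 to x = 0.65 at y = -0.20 and on in that line, its right edge is at about y = -0.42
- cover_knob (a point): on the cover's axis, 106 mm over its underside, in the middle of the grip of the knob: 31 mm across, from 100 to 114 mm over the underside (slimmer neck, 22 mm, below that; the cover's top is at 90 mm; knob top at 116 mm)
- tray: beige open tray with a black rim, fixed, 214 x 212 mm outside, walls 8 mm thick and 33 mm high, floor 3 mm thick, inside 198 x 196 mm; origin at the centre of its underside
- mixed_cup_1: closed specimen cup with a coloured screw lid, 63 mm tall; body 45 mm across, lid (the top 13 mm) 50 mm across; origin at the centre of its underside, z up when upright; 65 to 130 g, heavy at the bottom. The lid colour means nothing. May be absent. A mixed cup: stands in one of the mixer's nests under the cover at the start
- mixed_cup_2: closed specimen cup with a coloured screw lid, 63 mm tall; body 45 mm across, lid (the top 13 mm) 50 mm across; origin at the centre of its underside, z up when upright; 65 to 130 g, heavy at the bottom. The lid colour means nothing. May be absent. A mixed cup: stands in one of the mixer's nests under the cover at the start
- mixed_cup_3: closed specimen cup with a coloured screw lid, 63 mm tall; body 45 mm across, lid (the top 13 mm) 50 mm across; origin at the centre of its underside, z up when upright; 65 to 130 g, heavy at the bottom. The lid colour means nothing. May be absent. A mixed cup: stands in one of the mixer's nests under the cover at the start
- new_cup_1: closed specimen cup with a coloured screw lid, 63 mm tall; body 45 mm across, lid (the top 13 mm) 50 mm across; origin at the centre of its underside, z up when upright; 65 to 130 g, heavy at the bottom. The lid colour means nothing. May be absent. A new cup: waits on the bench at the right of the mixer at the start
- new_cup_2: closed specimen cup with a coloured screw lid, 63 mm tall; body 45 mm across, lid (the top 13 mm) 50 mm across; origin at the centre of its underside, z up when upright; 65 to 130 g, heavy at the bottom. The lid colour means nothing. May be absent. A new cup: waits on the bench at the right of the mixer at the start
- new_cup_3: closed specimen cup with a coloured screw lid, 63 mm tall; body 45 mm across, lid (the top 13 mm) 50 mm across; origin at the centre of its underside, z up when upright; 65 to 130 g, heavy at the bottom. The lid colour means nothing. May be absent. A new cup: waits on the bench at the right of the mixer at the start
- slide_box: bystander, to be left alone: small card box of slides with a teal lid, 85 x 33 x 46 mm, between the mixer and the tray; origin at the centre of its underside

How it is judged:
By the outcome, as a careful person would: the job done as asked, in the order asked, and still so for the second after the job is handed in, with the robot touching nothing.
Of mixed_cup_1, mixed_cup_2, mixed_cup_3 only 2 to 3 are there at a start; the rules pass over those that are not, and their reading is None.
Of new_cup_1, new_cup_2, new_cup_3 only 2 to 3 are there at a start; the rules pass over those that are not, and their reading is None.
At some moment in a run one of new_cup_1, new_cup_2, new_cup_3 may be knocked a few centimetres aside while the robot is not near it.
Once in a run the grip may slacken for a moment while it holds something.
It also fails if it takes over 210 s, if anything falls off the work surface, if the arm or the gripper's body presses on something with over 40 N, if the wrist force passes 120 N, or if a joint passes its speed limit or range.

### The arm

A 7-joint arm with a two-finger parallel gripper is mounted at the origin on the work surface; the furniture and walls round the work are solid. World frame = base frame: x ahead of the robot, y to its left, z up, the work surface at z = 0. Lengths are in m, angles in rad, forces in N, time in s.
With the tool pointing down it reaches from about 0.425 to 0.875 m from the base axis. Payload 4.7 kg.
Tool frame: the origin (TCP) lies at the very end of the fingers, on their centre line; the grasp point (between the pads) lies 19 mm behind it; z points along the fingers, y is the line along which they close (so a half turn about z gives the same grasp; the last joint's range is limited). The gripper opens to 87 mm and grips with 3 to 60 N. Pads are 19 mm wide; open, the fingers measure 117 mm over their backs; the gripper's body (75 mm by 190 mm) begins 51 mm behind the grasp point.
Start: joints at [1.329, 0.321, -0.07, 1.45, 0.023, 1.371, -0.057], TCP at [0.164, -0.629, 0.223] pointing down, gripper open.
Joint ranges: [-2.86, 2.86], [-0.3, 2.09], [-1.38, 1.24], [0.06, 2.45], [-1.56, 4.7], [0.09, 2.05], [-2.69, 2.69]. Speed limits (rad/s): [2.57, 2.57, 3.14, 3.14, 3.14, 3.14, 3.14].

### API

Orientations are given as a rotation vector (axis times angle).
In Python, from bench import ctrl, vision gives the robot as it stands.
- The arm moves only by the tool jog_arm, never from a script. Its argument "increments" is a list of rows, each an object of numbers: "tx", "ty", "tz": the shift along the tool's x, y, z in mm; "wx", "wy", "wz": the turn, a rotation vector about the tool's x, y, z in rad; "gripper": the opening, from 0 (shut) to 1 (fully open). In form: [{"tx": .., "ty": .., "tz": .., "wx": .., "wy": .., "wz": .., "gripper": ..}, ...]. A call has exactly 5 rows; each row is the pose to reach, as a shift and turn from the pose commanded when the call began, along the tool's axes at that moment; what a row does not reach only later rows make up. A row lasts 1/12 s, in which the tool goes at most 41.7 mm and 7.16 degrees, less where a joint would pass 70% of its speed; a pose out of reach is approached as far as the arm can. A call with a gripper value outside its range is refused whole. The fingers move at their own pace and stop on an object; "grip_force" is the grip in N (left out, the last holds). Time passes only in rows, so rows that repeat a pose let the fingers close, or fill a call up. It gives the time, the measured TCP pose, the force, the opening and the grip force at its end, in the units of the state.
- ctrl.get_state(): the state, without advancing time (a new reading comes with each control period).
- vision.get_image(name): name is "scene" or "top" or "wrist"; returns a dict with "color" (420x560x3 uint8, blue, green, red), "fx", "fy", "cx", "cy" (pixels), "k1" (the pictures are not rectified: a ray, as slopes to the right and down, at radius r is drawn at 1 + k1 r^2 times it, then the intrinsics apply), "extrinsics" (4x4, takes a point from world to camera coordinates). Camera axes: x right, y down, z forward; pixel columns grow to the right and rows downward; lengths in m; the calibration is good to about 2 mm. A picture is of the moment at which its call begins. There is no depth.
- ctrl.close_job(): hands the job in; it is judged then, once.
Trained networks look in the newest picture that a camera, given by its name, has taken for a name from the list of things; names that differ only in an ending like _2 or _b are one class to them, and where a whole thing is asked for, a point or a joint stands for the part that bears it (a point fixed in the world has none). Each returns a list of dicts, best first, with "conf" (0 to 1); they miss things now and then, are a little off and sometimes report something else, mostly with a low value. They report only what shows in the picture. A call takes as long as a camera call.
- vision.spot_in(camera, thing): "bbox" ([left, top, right, bottom] in pixels, round what is visible of it).
The state is a dict: "time": time; "joint_positions": joint angles; "qd": joint speeds; "joint_torque": joint torques, N m; "position": TCP position; "tool_rot": TCP orientation; "ft_force": force on the tool from outside, world axes, zero at the start; "torque": the same for the moment, N m; "grip_width": opening from 0.0 (shut) to 1.0 (fully open); "grip_force": force on a finger pad.
Only numpy, scipy, OpenCV 4.12 (cv2) and the standard library are available. Lean on these libraries where they do the work, as an engineer would, in place of code of your own. Each camera call takes 0.05 s, during which the arm holds its last target. There are 200 camera calls.

## Working session

There is one attempt and no reset: what is moved stays moved. The work goes in short steps, Python scripts to look and compute and a tool call to move; the robot and the scene stay as the last step left them, time stands still between calls to the robot, and variables do not carry over. Pictures are saved under pics/ and viewed, at most 14 in all, crops included, and the job is handed in when it is done.

Besides the shell and the picture viewer there is one more tool, called after "Request:" as name(argument=value, ...) on one line, values as JSON. jog_arm: Moves the arm, as the interface text tells. Its arguments: {"type":"object","properties":{"increments":{"type":"array"},"grip_force":{"type":"number"}},"required":["increments"]}

```bash
ls; mkdir -p pics
cat > h.py <<'E'
import numpy as np,cv2
from scipy.spatial.transform import Rotation as R
from bench import ctrl,vision
def img(n,save=None):
    d=vision.get_image(n)
    if save: cv2.imwrite('pics/'+save,d['color'])
    return d
def ray(d,u,v):
    K=np.array([[d['fx'],0,d['cx']],[0,d['fy'],d['cy']],[0,0,1]])
    x,y=cv2.undistortPoints(np.array([[[u,v]]],float),K,np.array([d['k1'],0,0,0,0.]))[0,0]
    E=np.array(d['extrinsics']);Rm=E[:3,:3]
    return -Rm.T@E[:3,3],Rm.T@np.array([x,y,1])
def at(d,u,v,z):
    o,r=ray(d,u,v);return o+r*(z-o[2])/r[2]
def px(d,P):
    E=np.array(d['extrinsics']);c=E[:3,:3]@np.array(P,float)+E[:3,3];x,y=c[:2]/c[2];s=1+d['k1']*(x*x+y*y)
    return np.array([d['fx']*x*s+d['cx'],d['fy']*y*s+d['cy']])
def st():
    s=ctrl.get_state();print('t',round(s['time'],2),'p',np.round(s['position'],4),'rot',np.round(s['tool_rot'],3),'F',np.round(s['ft_force'],1),'g',round(s['grip_width'],3),s['grip_force']);print(np.round(R.from_rotvec(s['tool_rot']).as_matrix(),3).tolist(), 'q',np.round(s['joint_positions'],2));return s
def to(P,yaw=None):
    """tool-frame shift (mm) to reach world P, and rot vec to reach pointing-down with tool-y at world angle yaw"""
    s=ctrl.get_state();M=R.from_rotvec(s['tool_rot']);p=M.inv().apply(np.array(P)-s['position'])*1000
    w=None
    if yaw is not None:
        z=np.array([0,0,-1.]);y=np.array([np.cos(yaw),np.sin(yaw),0]);T=np.stack([np.cross(y,z),y,z],1)
        w=(M.inv()*R.from_matrix(T)).as_rotvec()
    print('shift',np.round(p,1),'w',None if w is None else np.round(w,3))
def spots(cam,*names,k=4):
    for n in names:
        for b in vision.spot_in(cam,n)[:k]: print(cam,n,np.round(b['bbox'],1),round(b['conf'],2))
E
python3 - <<'E'
from h import *
st()
for c in('scene','top'):
    d=img(c,c+'0.png');print(c,d['fx'],d['k1'],np.round(d['extrinsics'],3).tolist())
    spots(c,'mixer','cover','cover_knob','switch_ridge','tray','mixed_cup_1','new_cup_1','slide_box')
E
```

```text
pics
t 0.0 p [ 0.1643 -0.6283  0.2215] rot [-3.114e+00 -4.010e-01  1.000e-03] F [ 0.5  0.6 -0.6] g 1.0 0.0
[[0.967, 0.253, -0.001], [0.253, -0.967, 0.002], [-0.0, -0.002, -1.0]] q [ 1.33  0.32 -0.07  1.45  0.02  1.37 -0.06]
scene 522.632784981448 -0.1993236553795296 [[-0.717, -0.697, -0.021, 0.292], [-0.463, 0.499, -0.732, 0.32], [0.52, -0.516, -0.681, 1.258], [0.0, 0.0, 0.0, 1.0]]
scene mixer [218.9 203.8 311.6 273.2] 0.59
scene cover [221.3 197.3 284.3 261. ] 0.71
scene cover_knob [223.4 198.3 284.5 258.2] 0.94
scene tray [156.6 275.1 276.  379.5] 0.82
scene mixed_cup_1 [349.  187.5 362.9 207.6] 0.6
scene new_cup_1 [348.4 187.5 363.1 209.5] 0.67
scene new_cup_1 [329.5 200.2 349.1 225.7] 0.62
scene new_cup_1 [329.5 165.1 349.1 192.4] 0.53
scene slide_box [188.  257.6 221.6 290.7] 0.97
top 474.7475959938049 -0.04926356994933813 [[0.022, -1.0, 0.022, -0.064], [-0.994, -0.024, -0.106, 0.434], [0.106, -0.02, -0.994, 1.48], [0.0, 0.0, 0.0, 1.0]]
top mixer [232.4 184.2 320.6 229.6] 0.75
top cover [234.2 166.6 286.7 222.7] 0.92
top cover [232.2 182.6 318.9 225.9] 0.34
top cover_knob [229.7 167.6 283.9 225.9] 0.6
top cover_knob [231.6 180.9 317.4 225.9] 0.59
top switch_ridge [369.2 195.9 387.4 208.3] 0.42
top switch_ridge [298.2 197.  308.  209.4] 0.38
top tray [137.  206.4 211.2 278.6] 0.9
top tray [232.  167.3 284.1 226.9] 0.5
top mixed_cup_1 [360.2 224.6 376.  240.6] 0.43
top mixed_cup_1 [197.1 178.8 207.  205.9] 0.31
top mixed_cup_1 [136.4 205.9 212.5 279.3] 0.29
top new_cup_1 [367.4 196.9 390.4 209.9] 0.78
top new_cup_1 [360.2 224.2 377.  239.5] 0.76
top new_cup_1 [330.9 228.3 345.8 239.9] 0.44
top slide_box [198.1 178.  209.6 207.6] 0.91
top slide_box [229.2 166.8 283.5 226.5] 0.36
```

Run:
```python
from h import *
a=cv2.imread('pics/top0.png')[150:300,120:420];cv2.imwrite('pics/c1.png',cv2.resize(a,None,fx=2.66,fy=2.66,interpolation=cv2.INTER_CUBIC))
a=cv2.imread('pics/scene0.png')[140:390,140:440];cv2.imwrite('pics/c2.png',cv2.resize(a,None,fx=2.4,fy=2.4,interpolation=cv2.INTER_CUBIC))
```

```text
(no output)
```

View pics/c1.png

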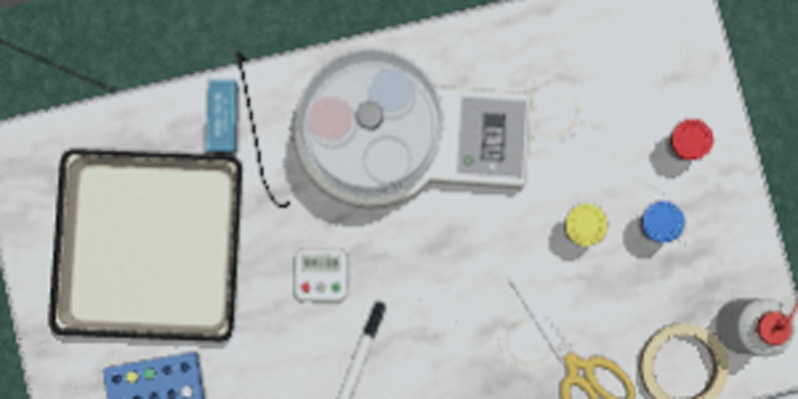

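View pics/c2.png

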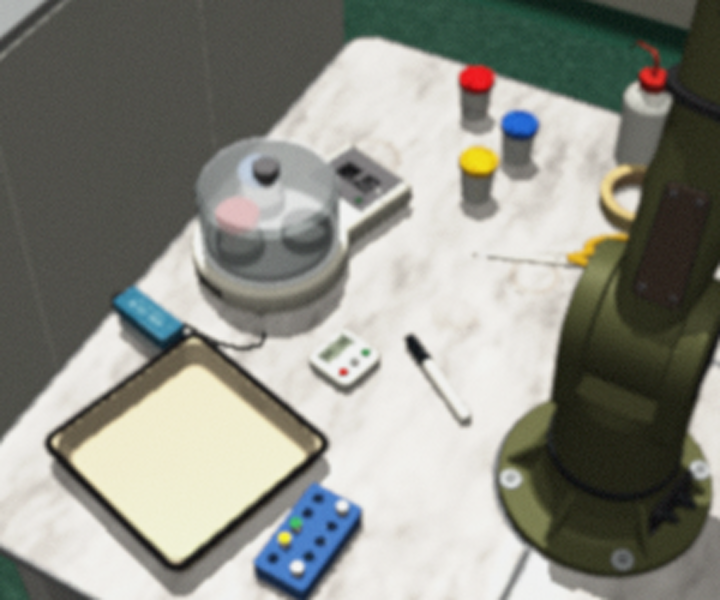

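The top crop shows the cover at (369,118) with its knob, two mixed cups (pink and pale blue) and one empty nest. The console is on the right with the switch at (495,137). Three new cups stand at (692,139), (586,225) and (663,222), and the tray is on the left. The scene crop agrees with this.

Run:
```python
from h import *
d=img('top')
s=2.66
def c(u,v,z): return np.round(at(d,u/s+120,v/s+150,z),3)
print('knob',c(369,114,.156),'switch',c(495,137,.044),'dot',c(492,166,.04))
for n,u,v in(('red',692,138),('yel',586,224),('blu',663,221)): print(n,c(u,v,.063))
print('pink',c(330,118,.113),'lb',c(391,90,.113),'nest3',c(387,160,.072))
print('tray',[c(u,v,.033) for u,v in((66,150),(242,156),(232,338),(52,332))])
print('console',[c(u,v,.04) for u,v in((525,97),(523,182),(436,90))])
print('box',[c(u,v,.046) for u,v in((210,80),(236,80),(236,152),(207,152))])
print('bottle',c(775,328,.12),'scissors',c(570,352,.0),'timer',c(320,275,.02))
q=np.array(d['extrinsics']);print(-q[:3,:3].T@q[:3,3])
to([.50,-.1375,.3],np.pi/2)
```

```text
knob [0.475 0.011 0.156] switch [ 0.468 -0.135  0.044] dot [ 0.434 -0.132  0.04 ]
red [ 0.47  -0.365  0.063]
yel [ 0.366 -0.241  0.063]
blu [ 0.372 -0.331  0.063]
pink [0.475 0.056 0.113] lb [ 0.509 -0.012  0.113] nest3 [ 0.434 -0.009  0.072]
tray [array([0.441, 0.371, 0.033]), array([0.439, 0.163, 0.033]), array([0.225, 0.167, 0.033]), array([0.227, 0.377, 0.033])]
console [array([ 0.517, -0.17 ,  0.04 ]), array([ 0.415, -0.169,  0.04 ]), array([ 0.523, -0.064,  0.04 ])]
box [array([0.527, 0.202, 0.046]), array([0.528, 0.172, 0.046]), array([0.442, 0.169, 0.046]), array([0.441, 0.203, 0.046])]
bottle [ 0.252 -0.445  0.12 ] scissors [ 0.216 -0.232  0.   ] timer [0.301 0.067 0.02 ]
[ 0.27480339 -0.02430477  1.5190569 ]
shift [ 449.  -390.5  -77.5] w [-0.     0.    -2.886]
```

Request:
jog_arm(increments=[{"tz": -40,"wz": -0.12},{"tz": -80,"wz": -0.24},{"tx": 30,"ty": -25,"tz": -100,"wz": -0.36},{"tx": 60,"ty": -50,"tz": -110,"wz": -0.48},{"tx": 90,"ty": -75,"tz": -110,"wz": -0.6}])

```text
validation failed for argument at $.in...
```

Run:
```python
from h import *
st();to([.45,-.12,.30],0)
```

```text
t 0.95 p [ 0.1644 -0.6289  0.2226] rot [ 3.116  0.401 -0.   ] F [ 0.1  0.4 -1. ] g 0.998 0.0
[[0.967, 0.253, -0.0], [0.253, -0.967, -0.0], [-0.0, 0.0, -1.0]] q [ 1.33  0.32 -0.07  1.45  0.02  1.37 -0.06]
shift [ 405.  -420.1  -77.5] w [ 0.     0.    -1.315]
```

Request:
jog_arm(increments=[{"tx": 0,"ty": 0,"tz": -40,"wx": 0,"wy": 0,"wz": -0.12,"gripper": 1},{"tx": 0,"ty": 0,"tz": -80,"wx": 0,"wy": 0,"wz": -0.24,"gripper": 1},{"tx": 30,"ty": -25,"tz": -100,"wx": 0,"wy": 0,"wz": -0.36,"gripper": 1},{"tx": 60,"ty": -50,"tz": -110,"wx": 0,"wy": 0,"wz": -0.48,"gripper": 1},{"tx": 90,"ty": -75,"tz": -110,"wx": 0,"wy": 0,"wz": -0.6,"gripper": 1}])

```text
time: 1.37
position: [0.2335, -0.5338, 0.3361]
tool_rot: [2.85, 1.307, 0.0]
ft_force: [0.6, -0.4, 0.3]
grip_width: 0.997
grip_force: 0.0
```

Run:
```python
from h import *
st();to([.45,-.12,.30],0)
```

```text
t 1.37 p [ 0.2335 -0.5338  0.3361] rot [2.85  1.307 0.   ] F [ 0.6 -0.4  0.3] g 0.997 0.0
[[0.653, 0.758, 0.003], [0.758, -0.653, -0.005], [-0.002, 0.006, -1.0]] q [ 1.28  0.15 -0.2   1.44  0.03  1.55  0.38]
shift [ 455.  -106.2   34.4] w [ 0.004  0.004 -0.711]
```

Request:
jog_arm(increments=[{"tx": 40,"ty": -9,"tz": 0,"wx": 0,"wy": 0,"wz": -0.12,"gripper": 1},{"tx": 80,"ty": -18,"tz": 0,"wx": 0,"wy": 0,"wz": -0.24,"gripper": 1},{"tx": 120,"ty": -27,"tz": 0,"wx": 0,"wy": 0,"wz": -0.36,"gripper": 1},{"tx": 160,"ty": -36,"tz": 0,"wx": 0,"wy": 0,"wz": -0.48,"gripper": 1},{"tx": 200,"ty": -46,"tz": 0,"wx": 0,"wy": 0,"wz": -0.6,"gripper": 1}])

```text
time: 1.78
position: [0.3296, -0.3504, 0.3327]
tool_rot: [2.339, 2.096, -0.001]
ft_force: [1.1, -0.6, 0.5]
grip_width: 1.0
grip_force: 0.0
```

Run:
```python
from h import *
st();to([.45,-.12,.30],0)
```

```text
t 1.78 p [ 0.3296 -0.3504  0.3327] rot [ 2.339e+00  2.096e+00 -1.000e-03] F [ 1.1 -0.6  0.5] g 1.0 0.0
[[0.109, 0.994, 0.0], [0.994, -0.109, -0.001], [-0.001, 0.0, -1.0]] q [ 1.15 -0.06 -0.36  1.66 -0.02  1.54  0.67]
shift [242.2  94.5  32.6] w [ 0.     0.001 -0.109]
```

Request:
jog_arm(increments=[{"tx": 48,"ty": 19,"tz": 6,"wx": 0,"wy": 0,"wz": -0.05,"gripper": 1},{"tx": 80,"ty": 33,"tz": 13,"wx": 0,"wy": 0,"wz": -0.109,"gripper": 1},{"tx": 120,"ty": 48,"tz": 20,"wx": 0,"wy": 0,"wz": -0.109,"gripper": 1},{"tx": 160,"ty": 63,"tz": 26,"wx": 0,"wy": 0,"wz": -0.109,"gripper": 1},{"tx": 195,"ty": 76,"tz": 32,"wx": 0,"wy": 0,"wz": -0.109,"gripper": 0.3}])

```text
time: 2.2
position: [0.4258, -0.1685, 0.3012]
tool_rot: [2.227, 2.214, -0.001]
ft_force: [1.2, -0.3, -0.3]
grip_width: 0.969
grip_force: 0.0
```

Run:
```python
from h import *
st();to([.45,-.12,.30],0)
d=img('wrist','w1.png');print(d['fx'],d['k1'])
for P in [(.475,.011,.156),(.468,-.135,.048),(.47,-.365,.063)]: print(px(d,P))
spots('wrist','switch_ridge','cover_knob','new_cup_1','mixed_cup_1')
```

```text
t 2.2 p [ 0.4258 -0.1685  0.3012] rot [ 2.227e+00  2.214e+00 -1.000e-03] F [ 1.2 -0.3 -0.3] g 0.969 0.0
[[0.006, 1.0, 0.001], [1.0, -0.006, -0.001], [-0.001, 0.001, -1.0]] q [ 0.97 -0.12 -0.59  1.76 -0.06  1.48  0.38]
shift [48.6 23.9  1.2] w [ 0.001  0.001 -0.006]
347.75572564700775 -0.06637490298980425
[334.67846969 -32.27764785]
[309.83488674 138.23878522]
[308.7423124  313.91582713]
wrist switch_ridge [300.2 128.  319.4 146.2] 0.62
wrist cover_knob [241.3   0.  419.2  81.8] 0.73
wrist cover_knob [221.1 258.9 252.3 280.1] 0.61
wrist new_cup_1 [219.3 258.6 254.6 280.1] 0.84
wrist new_cup_1 [290.6 312.1 329.1 332.4] 0.72
wrist new_cup_1 [209.9 201.1 253.1 245.4] 0.6
wrist mixed_cup_1 [236.2   1.2 375.3 170. ] 0.31
```

View pics/w1.png

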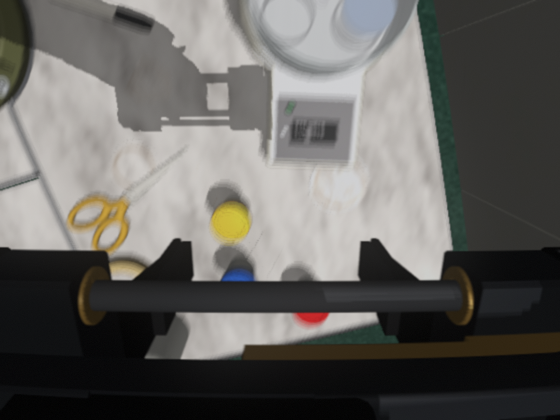

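The wrist view shows the switch plate at about (315,130), with the white dot at (285,130) on the robot side. The new cups show below it.

Request:
jog_arm(increments=[{"tx": -2,"ty": 18,"tz": 40,"wx": 0,"wy": 0,"wz": 0,"gripper": 0.3},{"tx": -2,"ty": 38,"tz": 80,"wx": 0,"wy": 0,"wz": 0,"gripper": 0.3},{"tx": -2,"ty": 42,"tz": 100,"wx": 0,"wy": 0,"wz": 0,"gripper": 0.3},{"tx": -2,"ty": 42,"tz": 100,"wx": 0,"wy": 0,"wz": 0,"gripper": 0.3},{"tx": -2,"ty": 42,"tz": 100,"wx": 0,"wy": 0,"wz": 0,"gripper": 0.3}])

```text
time: 2.87
position: [0.4659, -0.1739, 0.2004]
tool_rot: [-2.228, -2.21, 0.001]
ft_force: [1.4, 0.8, -0.1]
grip_width: 0.404
grip_force: 0.0
```

Run:
```python
from h import *
st()
d=img('wrist');u=px(d,(.468,-.135,.048));print(u)
spots('wrist','switch_ridge')
u=u.astype(int);x0=max(u[0]-80,0);y0=max(u[1]-80,0);print(x0,y0)
a=d['color'][y0:y0+150,x0:x0+200];cv2.imwrite('pics/c3.png',cv2.resize(a,None,fx=4,fy=4,interpolation=cv2.INTER_CUBIC))
```

```text
t 2.87 p [ 0.4659 -0.1739  0.2004] rot [-2.228e+00 -2.210e+00  1.000e-03] F [ 1.4  0.8 -0.1] g 0.404 0.0
[[0.008, 1.0, -0.003], [1.0, -0.008, 0.002], [0.002, -0.003, -1.0]] q [ 0.94  0.04 -0.64  1.83  0.02  1.28  0.28]
[276.85071021 144.57822922]
wrist switch_ridge [253.5 133.1 294.2 157.2] 0.74
wrist switch_ridge [185.9   7.4 382.5 183.9] 0.67
196 64
```

View pics/c3.png

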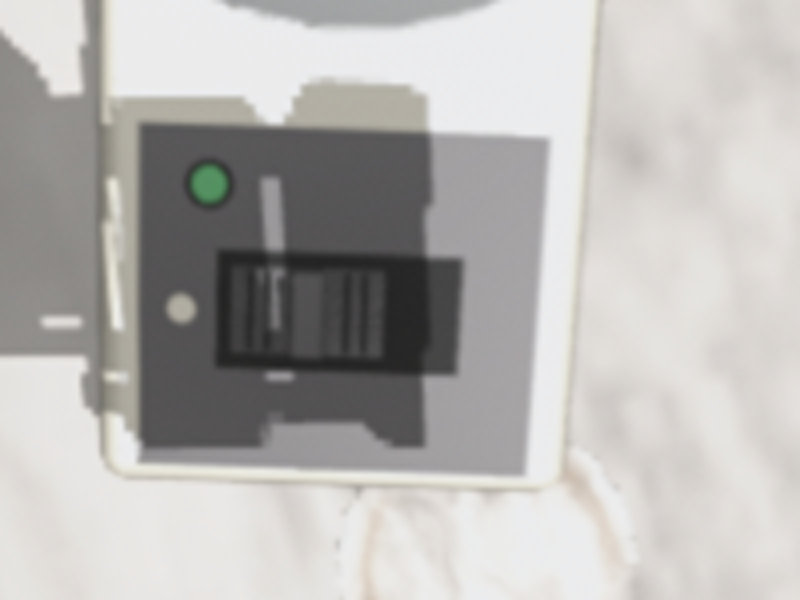

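The close crop shows the ridge at crop (308,315), i.e. at the dot end, so it is on. The slot runs from 217 to 462 and the green LED is lit.

Run:
```python
from h import *
d=img('wrist')
f=lambda u,v,z: np.round(at(d,u/4+196,v/4+64,z),4)
print('ridge',f(308,315,.048),'slot L/R',f(218,310,.041),f(461,316,.041),'dot',f(181,309,.04))
print('console edge',f(104,100,.04),f(107,440,.04),f(596,100,.04),f(572,440,.04),'end',f(140,478,.04),f(540,487,.04))
```

```text
ridge [ 0.4669 -0.1343  0.048 ] slot L/R [ 0.446  -0.1338  0.041 ] [ 0.5023 -0.1357  0.041 ] dot [ 0.4374 -0.1335  0.04  ]
console edge [ 0.4217 -0.0867  0.04  ] [ 0.4186 -0.1643  0.04  ] [ 0.5319 -0.0876  0.04  ] [ 0.5294 -0.1654  0.04  ] end [ 0.4261 -0.1737  0.04  ] [ 0.5222 -0.1769  0.04  ]
```

Run:
```python
from h import *
d=img('wrist');E=np.array(d['extrinsics']);print(-E[:3,:3].T@E[:3,3]);st();to([.4682,-.1345,.08],-.036);to([.4682,-.1345,.0425],-.036)
```

```text
[ 0.46849299 -0.09725516  0.36513916]
t 3.07 p [ 0.4679 -0.1739  0.2033] rot [2.227e+00 2.210e+00 1.000e-03] F [ 0.7 -0.7 -0.5] g 0.318 0.0
[[0.007, 1.0, 0.003], [1.0, -0.007, -0.002], [-0.002, 0.003, -1.0]] q [ 0.94  0.04 -0.64  1.83  0.02  1.28  0.28]
shift [ 39.7  -0.3 123.2] w [0.003 0.002 0.029]
shift [ 39.7  -0.4 160.7] w [0.003 0.002 0.029]
```

Request:
jog_arm(increments=[{"tx": 20,"ty": 0,"tz": 40,"wx": 0,"wy": 0,"wz": 0.029,"gripper": 0.3},{"tx": 40,"ty": 0,"tz": 75,"wx": 0,"wy": 0,"wz": 0.029,"gripper": 0.3},{"tx": 40,"ty": 0,"tz": 110,"wx": 0,"wy": 0,"wz": 0.029,"gripper": 0.3},{"tx": 40,"ty": 0,"tz": 135,"wx": 0,"wy": 0,"wz": 0.029,"gripper": 0.3},{"tx": 40,"ty": 0,"tz": 145,"wx": 0,"wy": 0,"wz": 0.029,"gripper": 0.3}])

```text
time: 3.48
position: [0.4656, -0.1325, 0.0541]
tool_rot: [-2.258, -2.181, 0.003]
ft_force: [-0.9, 0.1, 0.1]
grip_width: 0.301
grip_force: 0.0
```

Run:
```python
from h import *
st();to([.4682,-.1345,.0425],-.036)
```

```text
t 3.48 p [ 0.4656 -0.1325  0.0541] rot [-2.258 -2.181  0.003] F [-0.9  0.1  0.1] g 0.301 0.0
[[0.035, 0.999, -0.003], [0.999, -0.035, 0.0], [0.0, -0.003, -1.0]] q [ 0.86  0.19 -0.68  2.02  0.14  0.98  0.07]
shift [-1.9  2.7 11.6] w [-0.003 -0.     0.001]
```

Request:
jog_arm(increments=[{"tx": -2,"ty": 3,"tz": 6,"wx": 0,"wy": 0,"wz": 0,"gripper": 0.3},{"tx": -2,"ty": 3,"tz": 10,"wx": 0,"wy": 0,"wz": 0,"gripper": 0.3},{"tx": -2,"ty": 3,"tz": 10,"wx": 0,"wy": 0,"wz": 0,"gripper": 0.3},{"tx": -2,"ty": 8,"tz": 10,"wx": 0,"wy": 0,"wz": 0,"gripper": 0.3},{"tx": -2,"ty": 12,"tz": 10,"wx": 0,"wy": 0,"wz": 0,"gripper": 0.3}])

```text
time: 3.9
position: [0.4799, -0.136, 0.0472]
tool_rot: [2.26, 2.18, -0.001]
ft_force: [0.0, -1.4, 0.2]
grip_width: 0.298
grip_force: 0.2
```

Request:
jog_arm(increments=[{"tx": 0,"ty": 4,"tz": 0,"wx": 0,"wy": 0,"wz": 0,"gripper": 0.3},{"tx": 0,"ty": 7,"tz": 0,"wx": 0,"wy": 0,"wz": 0,"gripper": 0.3},{"tx": 0,"ty": 10,"tz": 0,"wx": 0,"wy": 0,"wz": 0,"gripper": 0.3},{"tx": 0,"ty": 10,"tz": 0,"wx": 0,"wy": 0,"wz": 0,"gripper": 0.3},{"tx": 0,"ty": 5,"tz": 0,"wx": 0,"wy": 0,"wz": 0,"gripper": 0.3}])

```text
time: 4.32
position: [0.4846, -0.1353, 0.0462]
tool_rot: [-2.26, -2.182, 0.0]
ft_force: [-0.1, -0.4, -0.2]
grip_width: 0.301
grip_force: 0.0
```

Request:
jog_arm(increments=[{"tx": 0,"ty": 0,"tz": -30,"wx": 0,"wy": 0,"wz": 0,"gripper": 0.3},{"tx": -10,"ty": 0,"tz": -70,"wx": 0,"wy": 0,"wz": 0,"gripper": 0.8},{"tx": 0,"ty": 0,"tz": -110,"wx": 0,"wy": 0,"wz": 0,"gripper": 1},{"tx": 0,"ty": 0,"tz": -150,"wx": 0,"wy": 0,"wz": 0,"gripper": 1},{"tx": 0,"ty": 0,"tz": -165,"wx": 0,"wy": 0,"wz": 0,"gripper": 1}])

```text
time: 4.73
position: [0.4884, -0.135, 0.2177]
tool_rot: [2.251, 2.177, 0.008]
ft_force: [1.2, -0.7, -0.2]
grip_width: 0.517
grip_force: 0.0
```

Request:
jog_arm(increments=[{"tx": 20,"ty": -3,"tz": -20,"wx": 0,"wy": 0,"wz": 0,"gripper": 1},{"tx": 50,"ty": -6,"tz": -40,"wx": 0,"wy": 0,"wz": 0,"gripper": 1},{"tx": 60,"ty": -8,"tz": -50,"wx": 0,"wy": 0,"wz": 0,"gripper": 1},{"tx": 60,"ty": -8,"tz": -50,"wx": 0,"wy": 0,"wz": 0,"gripper": 1},{"tx": 60,"ty": -8,"tz": -50,"wx": 0,"wy": 0,"wz": 0,"gripper": 1}])

```text
time: 5.15
position: [0.4793, -0.0751, 0.2616]
tool_rot: [2.256, 2.182, 0.0]
ft_force: [0.3, -0.5, 0.1]
grip_width: 0.898
grip_force: 0.0
```

Run:
```python
from h import *
st()
d=img('wrist','w4.png')
for P in [(.479,.011,.156),(.468,-.135,.048)]: print(px(d,P))
spots('wrist','switch_ridge','cover_knob','cover','mixed_cup_1')
to([.479,.011,.132],-.036)
```

```text
t 5.15 p [ 0.4793 -0.0751  0.2616] rot [2.256 2.182 0.   ] F [ 0.3 -0.5  0.1] g 0.898 0.0
[[0.033, 0.999, 0.002], [0.999, -0.033, -0.002], [-0.002, 0.002, -1.0]] q [ 0.86 -0.03 -0.73  1.77 -0.02  1.4   0.09]
[269.53798617  87.53802508]
[266.15239054 224.49959637]
wrist switch_ridge [260.4 216.  289.9 232.9] 0.92
wrist cover_knob [171.5   0.  365.3 184.4] 0.67
wrist cover_knob [223.3 171.4 321.  254.2] 0.4
wrist cover [1.705e+02 3.000e-01 3.700e+02 1.856e+02] 0.76
shift [ 87.1  -2.  128. ] w [-0.002 -0.001 -0.001]
```

View pics/w4.png

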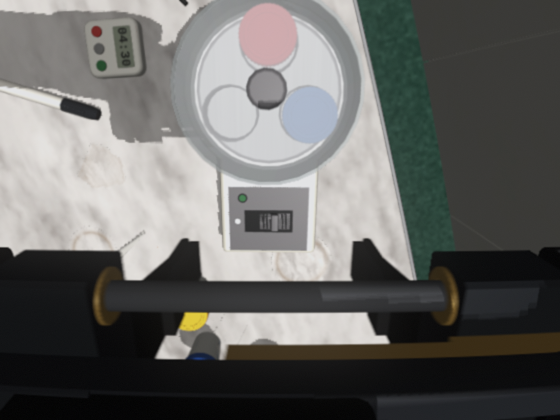

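The switch ridge is now at the right, off end, and the LED is dark. The knob is at (267,89), pink cup at (268,35), blue cup at (308,114) and the empty nest at (231,112).

Run:
```python
from h import *
d=img('wrist')
k=at(d,267,88.5,.156);print('knob',k,'pink',at(d,268,34.5,.113),'lb',at(d,309,114,.113))
c=np.array([.479,.011])
for z,pp in((.04,[(171,95),(360,95)]),):
    print([at(d,*p,z) for p in pp])
to([k[0],k[1],.20],-.036)
```

```text
knob [0.47575443 0.00956849 0.156     ] pink [0.47750342 0.05402177 0.113     ] lb [ 0.51018159 -0.01145029  0.113     ]
[array([0.37101214, 0.01169598, 0.04      ]), array([0.5713361 , 0.00377659, 0.04      ])]
shift [85.3 -5.3 60.1] w [-0.002 -0.001 -0.001]
```

Request:
jog_arm(increments=[{"tx": 40,"ty": -3,"tz": 0,"wx": 0,"wy": 0,"wz": 0,"gripper": 1},{"tx": 75,"ty": -5,"tz": 20,"wx": 0,"wy": 0,"wz": 0,"gripper": 1},{"tx": 85,"ty": -5,"tz": 50,"wx": 0,"wy": 0,"wz": 0,"gripper": 1},{"tx": 85,"ty": -5,"tz": 60,"wx": 0,"wy": 0,"wz": 0,"gripper": 1},{"tx": 85,"ty": -5,"tz": 60,"wx": 0,"wy": 0,"wz": 0,"gripper": 1}])

```text
time: 5.87
position: [0.4743, 0.0097, 0.1982]
tool_rot: [-2.256, -2.18, 0.006]
ft_force: [-0.6, -1.3, 0.2]
grip_width: 1.0
grip_force: 0.0
```

Run:
```python
from h import *
s=st();to([.4758,.010,.1345],-.036)
d=img('wrist');print(px(d,(.4758,.01,.156)));spots('wrist','cover_knob')
```

```text
t 5.87 p [0.4743 0.0097 0.1982] rot [-2.256 -2.18   0.006] F [-0.6 -1.3  0.2] g 1.0 0.0
[[0.034, 0.999, -0.006], [0.999, -0.034, 0.0], [0.0, -0.006, -1.0]] q [ 0.77 -0.01 -0.83  1.87 -0.01  1.28 -0.09]
shift [ 0.4  1.8 63.7] w [-0.006 -0.     0.002]
[276.93048822 227.53862865]
wrist cover_knob [166.7  88.2 389.9 281.4] 0.82
wrist cover_knob [200.   80.8 357.6 340. ] 0.55
```

Request:
jog_arm(increments=[{"tx": 0,"ty": 2,"tz": 30,"wx": 0,"wy": 0,"wz": 0,"gripper": 1},{"tx": 0,"ty": 2,"tz": 52,"wx": 0,"wy": 0,"wz": 0,"gripper": 1},{"tx": 0,"ty": 2,"tz": 62,"wx": 0,"wy": 0,"wz": 0,"gripper": 1},{"tx": 0,"ty": 2,"tz": 62,"wx": 0,"wy": 0,"wz": 0,"gripper": 0.3},{"tx": 0,"ty": 2,"tz": 62,"wx": 0,"wy": 0,"wz": 0,"gripper": 0.1}], grip_force=40)

```text
time: 6.38
position: [0.4791, 0.0092, 0.1399]
tool_rot: [2.261, 2.181, 0.001]
ft_force: [1.2, -0.6, 1.1]
grip_width: 0.919
grip_force: 0.0
```

Request:
jog_arm(increments=[{"tx": 0,"ty": 0,"tz": 0,"wx": 0,"wy": 0,"wz": 0,"gripper": 0.1},{"tx": 0,"ty": 0,"tz": 0,"wx": 0,"wy": 0,"wz": 0,"gripper": 0.1},{"tx": 0,"ty": 0,"tz": 0,"wx": 0,"wy": 0,"wz": 0,"gripper": 0.1},{"tx": 0,"ty": 0,"tz": 0,"wx": 0,"wy": 0,"wz": 0,"gripper": 0.1},{"tx": 0,"ty": 0,"tz": 0,"wx": 0,"wy": 0,"wz": 0,"gripper": 0.1}])

```text
time: 6.8
position: [0.4787, 0.01, 0.1396]
tool_rot: [2.259, 2.182, 0.0]
ft_force: [0.8, 0.7, -0.8]
grip_width: 0.555
grip_force: 0.0
```

Run:
```python
from h import *
s=st();to([.4758,.010,.26]);to([.555,-.268,.26],-.036);to([.555,-.268,.094],-.036)
```

```text
t 6.8 p [0.4787 0.01   0.1396] rot [2.259 2.182 0.   ] F [ 0.8  0.7 -0.8] g 0.555 0.0
[[0.035, 0.999, 0.001], [0.999, -0.035, -0.0], [-0.0, 0.001, -1.0]] q [ 0.75  0.06 -0.85  1.95  0.05  1.15 -0.15]
shift [-1.000e-01 -2.800e+00 -1.205e+02] w None
shift [-275.2   86.  -120.3] w [0.001 0.    0.001]
shift [-275.1   85.9   45.7] w [0.001 0.    0.001]
```

Request:
jog_arm(increments=[{"tx": 0,"ty": -1,"tz": 4,"wx": 0,"wy": 0,"wz": 0,"gripper": 0.45},{"tx": 0,"ty": -1,"tz": 4,"wx": 0,"wy": 0,"wz": 0,"gripper": 0.1},{"tx": 0,"ty": -1,"tz": 4,"wx": 0,"wy": 0,"wz": 0,"gripper": 0.1},{"tx": 0,"ty": -1,"tz": 4,"wx": 0,"wy": 0,"wz": 0,"gripper": 0.1},{"tx": 0,"ty": -1,"tz": 4,"wx": 0,"wy": 0,"wz": 0,"gripper": 0.1}], grip_force=40)

```text
time: 7.22
position: [0.4768, 0.0101, 0.1348]
tool_rot: [-2.259, -2.182, 0.002]
ft_force: [-2.4, -0.1, -0.0]
grip_width: 0.337
grip_force: 40.0
```

Request:
jog_arm(increments=[{"tx": 0,"ty": 0,"tz": 0,"wx": 0,"wy": 0,"wz": 0,"gripper": 0.1},{"tx": 0,"ty": 0,"tz": 0,"wx": 0,"wy": 0,"wz": 0,"gripper": 0.1},{"tx": 0,"ty": 0,"tz": 0,"wx": 0,"wy": 0,"wz": 0,"gripper": 0.1},{"tx": 0,"ty": 0,"tz": 0,"wx": 0,"wy": 0,"wz": 0,"gripper": 0.1},{"tx": 0,"ty": 0,"tz": -3,"wx": 0,"wy": 0,"wz": 0,"gripper": 0.1}])

```text
time: 7.63
position: [0.477, 0.0101, 0.1375]
tool_rot: [-2.259, -2.182, 0.001]
ft_force: [-0.4, 0.5, -3.2]
grip_width: 0.339
grip_force: 40.0
```

Request:
jog_arm(increments=[{"tx": 0,"ty": 0,"tz": -20,"wx": 0,"wy": 0,"wz": 0,"gripper": 0.1},{"tx": 0,"ty": 0,"tz": -48,"wx": 0,"wy": 0,"wz": 0,"gripper": 0.1},{"tx": 0,"ty": 0,"tz": -78,"wx": 0,"wy": 0,"wz": 0,"gripper": 0.1},{"tx": 0,"ty": 0,"tz": -103,"wx": 0,"wy": 0,"wz": 0,"gripper": 0.1},{"tx": 0,"ty": 0,"tz": -112,"wx": 0,"wy": 0,"wz": 0,"gripper": 0.1}], grip_force=55)

```text
time: 8.05
position: [0.48, 0.0102, 0.2541]
tool_rot: [2.255, 2.178, 0.007]
ft_force: [0.6, 0.9, -2.9]
grip_width: 0.337
grip_force: 55.0
```

Request:
jog_arm(increments=[{"tx": -15,"ty": 5,"tz": 0,"wx": 0,"wy": 0,"wz": 0,"gripper": 0.1},{"tx": -45,"ty": 15,"tz": 0,"wx": 0,"wy": 0,"wz": 0,"gripper": 0.1},{"tx": -78,"ty": 26,"tz": 0,"wx": 0,"wy": 0,"wz": 0,"gripper": 0.1},{"tx": -112,"ty": 37,"tz": 0,"wx": 0,"wy": 0,"wz": 0,"gripper": 0.1},{"tx": -146,"ty": 48,"tz": 0,"wx": 0,"wy": 0,"wz": 0,"gripper": 0.1}])

```text
time: 8.47
position: [0.5201, -0.1401, 0.2481]
tool_rot: [-2.259, -2.181, 0.002]
ft_force: [0.2, -0.1, -1.8]
grip_width: 0.336
grip_force: 55.0
```

Request:
jog_arm(increments=[{"tx": -32,"ty": 10,"tz": 5,"wx": 0,"wy": 0,"wz": 0,"gripper": 0.1},{"tx": -64,"ty": 20,"tz": 15,"wx": 0,"wy": 0,"wz": 0,"gripper": 0.1},{"tx": -95,"ty": 28,"tz": 30,"wx": 0,"wy": 0,"wz": 0,"gripper": 0.1},{"tx": -117,"ty": 35,"tz": 50,"wx": 0,"wy": 0,"wz": 0,"gripper": 0.1},{"tx": -126,"ty": 38,"tz": 70,"wx": 0,"wy": 0,"wz": 0,"gripper": 0.1}])

```text
time: 8.88
position: [0.5528, -0.2711, 0.1765]
tool_rot: [-2.266, -2.175, 0.004]
ft_force: [-0.5, -0.4, -1.7]
grip_width: 0.335
grip_force: 55.0
```

Run:
```python
from h import *
s=st();to([.555,-.268,.097],-.036)
d=img('top');spots('top','new_cup_1');spots('wrist','cover')
a=d['color'][150:300,120:420];cv2.imwrite('pics/c5.png',cv2.resize(a,None,fx=2.66,fy=2.66,interpolation=cv2.INTER_CUBIC))
```

```text
t 8.88 p [ 0.5528 -0.2711  0.1765] rot [-2.266 -2.175  0.004] F [-0.5 -0.4 -1.7] g 0.335 54.99860238516703
[[0.041, 0.999, -0.002], [0.999, -0.041, -0.001], [-0.001, -0.002, -1.0]] q [ 0.92  0.34 -0.63  1.58  0.21  1.29  0.22]
shift [ 3.3  2.2 79.5] w [-0.002  0.001 -0.005]
top new_cup_1 [327.1 224.6 346.6 240.3] 0.68
wrist cover [165.   93.1 393.5 281.3] 0.59
```

View pics/c5.png

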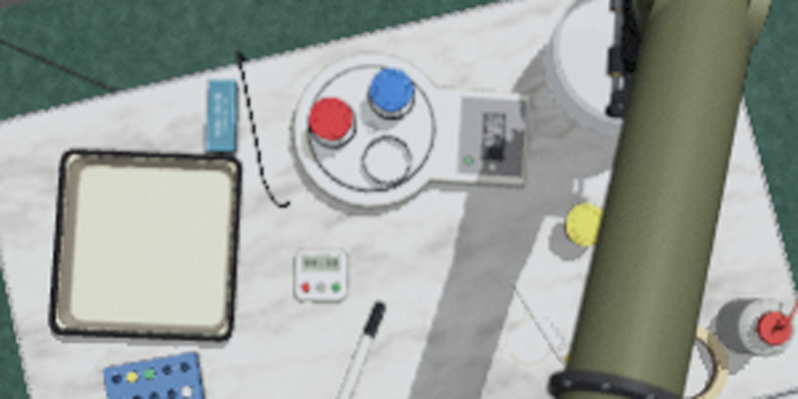

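The cover is lifted, with red and blue mixed cups at (331,119) and (391,91). The other things have not moved. I'm setting the cover down.

Request:
jog_arm(increments=[{"tx": 3,"ty": 2,"tz": 25,"wx": 0,"wy": 0,"wz": 0,"gripper": 0.1},{"tx": 3,"ty": 2,"tz": 50,"wx": 0,"wy": 0,"wz": 0,"gripper": 0.1},{"tx": 3,"ty": 2,"tz": 68,"wx": 0,"wy": 0,"wz": 0,"gripper": 0.1},{"tx": 3,"ty": 2,"tz": 75,"wx": 0,"wy": 0,"wz": 0,"gripper": 0.1},{"tx": 3,"ty": 2,"tz": 77,"wx": 0,"wy": 0,"wz": 0,"gripper": 0.1}])

```text
time: 9.45
position: [0.5555, -0.2605, 0.1023]
tool_rot: [-2.257, -2.183, 0.001]
ft_force: [-0.3, 0.4, -2.5]
grip_width: 0.337
grip_force: 55.0
```

Request:
jog_arm(increments=[{"tx": 0,"ty": 0,"tz": 1,"wx": 0,"wy": 0,"wz": 0,"gripper": 0.1},{"tx": 0,"ty": 0,"tz": 2,"wx": 0,"wy": 0,"wz": 0,"gripper": 0.1},{"tx": 0,"ty": 0,"tz": 3,"wx": 0,"wy": 0,"wz": 0,"gripper": 0.1},{"tx": 0,"ty": 0,"tz": 3,"wx": 0,"wy": 0,"wz": 0,"gripper": 0.1},{"tx": 0,"ty": 0,"tz": 3,"wx": 0,"wy": 0,"wz": 0,"gripper": 0.1}])

```text
time: 9.87
position: [0.5564, -0.2621, 0.1009]
tool_rot: [2.259, 2.181, 0.0]
ft_force: [-0.2, 0.8, -3.2]
grip_width: 0.339
grip_force: 55.0
```

Request:
jog_arm(increments=[{"tx": 0,"ty": 0,"tz": 1,"wx": 0,"wy": 0,"wz": 0,"gripper": 0.1},{"tx": 0,"ty": 0,"tz": 2,"wx": 0,"wy": 0,"wz": 0,"gripper": 0.1},{"tx": 0,"ty": 0,"tz": 3,"wx": 0,"wy": 0,"wz": 0,"gripper": 0.1},{"tx": 0,"ty": 0,"tz": 3,"wx": 0,"wy": 0,"wz": 0,"gripper": 0.1},{"tx": 0,"ty": 0,"tz": 3,"wx": 0,"wy": 0,"wz": 0,"gripper": 0.1}])

```text
time: 10.28
position: [0.5559, -0.2618, 0.0969]
tool_rot: [-2.26, -2.182, 0.0]
ft_force: [-0.0, -0.2, -2.0]
grip_width: 0.335
grip_force: 55.0
```

Request:
jog_arm(increments=[{"tx": 0,"ty": 0,"tz": 1,"wx": 0,"wy": 0,"wz": 0,"gripper": 0.1},{"tx": 0,"ty": 0,"tz": 1,"wx": 0,"wy": 0,"wz": 0,"gripper": 0.1},{"tx": 0,"ty": 0,"tz": 2,"wx": 0,"wy": 0,"wz": 0,"gripper": 0.1},{"tx": 0,"ty": 0,"tz": 2,"wx": 0,"wy": 0,"wz": 0,"gripper": 0.1},{"tx": 0,"ty": 0,"tz": 2,"wx": 0,"wy": 0,"wz": 0,"gripper": 0.1}])

```text
time: 10.7
position: [0.556, -0.2618, 0.095]
tool_rot: [-2.26, -2.182, 0.0]
ft_force: [-0.2, -0.4, -2.4]
grip_width: 0.337
grip_force: 55.0
```

Request:
jog_arm(increments=[{"tx": 0,"ty": 0,"tz": 1,"wx": 0,"wy": 0,"wz": 0,"gripper": 0.1},{"tx": 0,"ty": 0,"tz": 1,"wx": 0,"wy": 0,"wz": 0,"gripper": 0.1},{"tx": 0,"ty": 0,"tz": 2,"wx": 0,"wy": 0,"wz": 0,"gripper": 0.1},{"tx": 0,"ty": 0,"tz": 2,"wx": 0,"wy": 0,"wz": 0,"gripper": 0.1},{"tx": 0,"ty": 0,"tz": 2,"wx": 0,"wy": 0,"wz": 0,"gripper": 0.1}])

```text
time: 11.12
position: [0.5562, -0.2619, 0.0947]
tool_rot: [2.259, 2.182, -0.001]
ft_force: [-3.7, 0.5, 6.9]
grip_width: 0.336
grip_force: 55.0
```

Request:
jog_arm(increments=[{"tx": 0,"ty": 0,"tz": 0,"wx": 0,"wy": 0,"wz": 0,"gripper": 1},{"tx": 0,"ty": 0,"tz": 0,"wx": 0,"wy": 0,"wz": 0,"gripper": 1},{"tx": 0,"ty": 0,"tz": 0,"wx": 0,"wy": 0,"wz": 0,"gripper": 1},{"tx": 0,"ty": 0,"tz": 0,"wx": 0,"wy": 0,"wz": 0,"gripper": 1},{"tx": 0,"ty": 0,"tz": -15,"wx": 0,"wy": 0,"wz": 0,"gripper": 1}])

```text
time: 11.53
position: [0.554, -0.2612, 0.1052]
tool_rot: [-2.256, -2.179, 0.002]
ft_force: [-0.8, -0.2, -0.4]
grip_width: 0.629
grip_force: 0.0
```

Request:
jog_arm(increments=[{"tx": 0,"ty": 0,"tz": -35,"wx": 0,"wy": 0,"wz": 0,"gripper": 1},{"tx": 0,"ty": 0,"tz": -75,"wx": 0,"wy": 0,"wz": 0,"gripper": 1},{"tx": 30,"ty": 0,"tz": -110,"wx": 0,"wy": 0,"wz": 0,"gripper": 1},{"tx": 65,"ty": -10,"tz": -125,"wx": 0,"wy": 0,"wz": 0,"gripper": 1},{"tx": 100,"ty": -20,"tz": -135,"wx": 0,"wy": 0,"wz": 0,"gripper": 1}])

```text
time: 11.95
position: [0.541, -0.1608, 0.246]
tool_rot: [2.259, 2.177, 0.005]
ft_force: [0.9, 1.2, 1.9]
grip_width: 0.971
grip_force: 0.0
```

Request:
jog_arm(increments=[{"tx": 35,"ty": -15,"tz": -5,"wx": 0,"wy": 0,"wz": 0,"gripper": 1},{"tx": 65,"ty": -30,"tz": -10,"wx": 0,"wy": 0,"wz": 0,"gripper": 1},{"tx": 80,"ty": -40,"tz": -15,"wx": 0,"wy": 0,"wz": 0,"gripper": 1},{"tx": 80,"ty": -40,"tz": -15,"wx": 0,"wy": 0,"wz": 0,"gripper": 1},{"tx": 80,"ty": -40,"tz": -15,"wx": 0,"wy": 0,"wz": 0,"gripper": 1}])

```text
time: 12.37
position: [0.5025, -0.0793, 0.2587]
tool_rot: [2.256, 2.183, -0.001]
ft_force: [-0.3, -1.1, 0.3]
grip_width: 1.001
grip_force: 0.0
```

Run:
```python
from h import *
st()
d=img('wrist','w6.png')
for P in [(.477,.010,.05)]: print(px(d,P))
spots('wrist','mixed_cup_1','new_cup_1','mixer')
```

```text
t 12.37 p [ 0.5025 -0.0793  0.2587] rot [ 2.256e+00  2.183e+00 -1.000e-03] F [-0.3 -1.1  0.3] g 1.001 0.0
[[0.033, 0.999, 0.001], [0.999, -0.033, -0.002], [-0.002, 0.002, -1.0]] q [ 0.85  0.04 -0.75  1.72  0.03  1.39  0.05]
[246.18804104  88.89624542]
wrist mixed_cup_1 [209.4   1.  269.3  64.2] 0.78
wrist mixed_cup_1 [258.3  78.9 311.8 137.4] 0.69
wrist new_cup_1 [168.4 330.1 204.1 361.1] 0.88
wrist new_cup_1 [167.9 315.3 191.5 328. ] 0.61
wrist new_cup_1 [2.113e+02 2.000e-01 2.655e+02 6.230e+01] 0.37
wrist mixer [1.587e+02 2.000e-01 3.336e+02 2.501e+02] 0.83
```

View pics/w6.png

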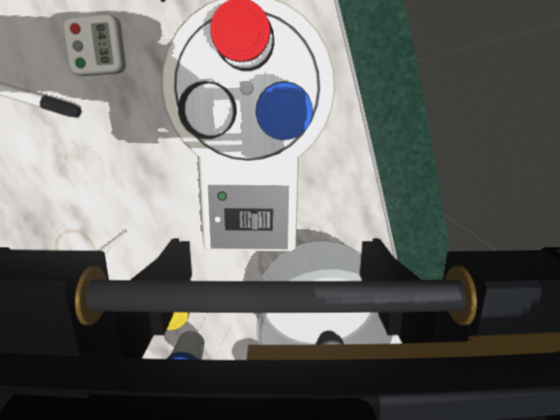

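The mixer is uncovered. The red lid is at (240,30), the blue lid at (284,110) and the empty nest ring at (209,109). The centre mark at (246,88) matches my prediction. The cover stands behind the gripper.

Run:
```python
from h import *
d=img('wrist')
c=np.array([.477,.0105])
for n,u,v,z in(('centre',246,88,.05),('red',240,30,.113),('blue',284,110,.113),('nest',208.5,109.5,.072)):
    p=at(d,u,v,z)[:2];r=p-c;print(n,p,np.hypot(*r)*1000,np.degrees(np.arctan2(r[1],r[0])))
```

```text
centre [0.47682966 0.00948821] 1.026028367046891 -99.55655873965429
red [0.4795281  0.05288317] 42.45850162193835 86.58642492829428
blue [ 0.51322933 -0.01237353] 42.845801716932925 -32.26642968627269
nest [ 0.4409076  -0.00983675] 41.427582998256774 -150.60032401019126
```

Request:
jog_arm(increments=[{"tx": 40,"ty": -10,"tz": 0,"wx": 0,"wy": 0,"wz": 0,"gripper": 1},{"tx": 80,"ty": -20,"tz": 0,"wx": 0,"wy": 0,"wz": 0,"gripper": 1},{"tx": 118,"ty": -28,"tz": 20,"wx": 0,"wy": 0,"wz": 0,"gripper": 1},{"tx": 132,"ty": -28,"tz": 55,"wx": 0,"wy": 0,"wz": 0,"gripper": 1},{"tx": 132,"ty": -28,"tz": 90,"wx": 0,"wy": 0,"wz": 0,"gripper": 1}], grip_force=30)

```text
time: 13.03
position: [0.4798, 0.0578, 0.1684]
tool_rot: [2.252, 2.187, 0.006]
ft_force: [1.2, -0.1, -0.3]
grip_width: 0.998
grip_force: 0.0
```

Request:
jog_arm(increments=[{"tx": 0,"ty": 0,"tz": 15,"wx": 0,"wy": 0,"wz": 0,"gripper": 1},{"tx": 0,"ty": 0,"tz": 30,"wx": 0,"wy": 0,"wz": 0,"gripper": 1},{"tx": 0,"ty": 0,"tz": 30,"wx": 0,"wy": 0,"wz": 0,"gripper": 1},{"tx": 0,"ty": 0,"tz": 30,"wx": 0,"wy": 0,"wz": 0,"gripper": 1},{"tx": 0,"ty": 0,"tz": 30,"wx": 0,"wy": 0,"wz": 0,"gripper": 1}])

```text
time: 13.45
position: [0.4798, 0.0529, 0.1389]
tool_rot: [2.261, 2.181, 0.002]
ft_force: [-0.3, -0.1, -0.1]
grip_width: 1.002
grip_force: 0.0
```

Run:
```python
from h import *
st();to([.4788,.0537,.087],-.036)
d=img('wrist')
print(px(d,(.4788,.0537,.113)));spots('wrist','mixed_cup_1')
```

```text
t 13.45 p [0.4798 0.0529 0.1389] rot [2.261e+00 2.181e+00 2.000e-03] F [-0.3 -0.1 -0.1] g 1.002 0.0
[[0.036, 0.999, 0.001], [0.999, -0.036, 0.001], [0.001, 0.001, -1.0]] q [ 0.71  0.08 -0.9   1.94  0.07  1.15 -0.25]
shift [ 0.8 -1.1 51.9] w [ 0.001 -0.001  0.   ]
[272.36435491 236.71039966]
wrist mixed_cup_1 [293.2 262.1 370.3 342.5] 0.91
wrist mixed_cup_1 [230.6 180.8 312.4 271.1] 0.7
```

Request:
jog_arm(increments=[{"tx": 0,"ty": 0,"tz": 30,"wx": 0,"wy": 0,"wz": 0,"gripper": 1},{"tx": 0,"ty": 0,"tz": 48,"wx": 0,"wy": 0,"wz": 0,"gripper": 1},{"tx": 0,"ty": 0,"tz": 52,"wx": 0,"wy": 0,"wz": 0,"gripper": 0.6},{"tx": 0,"ty": 0,"tz": 52,"wx": 0,"wy": 0,"wz": 0,"gripper": 0.4},{"tx": 0,"ty": 0,"tz": 52,"wx": 0,"wy": 0,"wz": 0,"gripper": 0.4}], grip_force=30)

```text
time: 13.97
position: [0.4798, 0.0531, 0.0872]
tool_rot: [2.259, 2.182, 0.002]
ft_force: [0.2, -1.2, 0.7]
grip_width: 0.853
grip_force: 0.0
```

Request:
jog_arm(increments=[{"tx": 0,"ty": 0,"tz": 0,"wx": 0,"wy": 0,"wz": 0,"gripper": 0.4},{"tx": 0,"ty": 0,"tz": 0,"wx": 0,"wy": 0,"wz": 0,"gripper": 0.4},{"tx": 0,"ty": 0,"tz": 0,"wx": 0,"wy": 0,"wz": 0,"gripper": 0.4},{"tx": 0,"ty": 0,"tz": 0,"wx": 0,"wy": 0,"wz": 0,"gripper": 0.4},{"tx": 0,"ty": 0,"tz": 0,"wx": 0,"wy": 0,"wz": 0,"gripper": 0.4}])

```text
time: 14.38
position: [0.4793, 0.053, 0.0866]
tool_rot: [2.259, 2.182, 0.001]
ft_force: [-1.7, -0.4, 3.0]
grip_width: 0.576
grip_force: 3.0
```

Request:
jog_arm(increments=[{"tx": 0,"ty": 0,"tz": 0,"wx": 0,"wy": 0,"wz": 0,"gripper": 0.4},{"tx": 0,"ty": 0,"tz": 0,"wx": 0,"wy": 0,"wz": 0,"gripper": 0.4},{"tx": 0,"ty": 0,"tz": -10,"wx": 0,"wy": 0,"wz": 0,"gripper": 0.4},{"tx": 0,"ty": 0,"tz": -35,"wx": 0,"wy": 0,"wz": 0,"gripper": 0.4},{"tx": 0,"ty": 0,"tz": -65,"wx": 0,"wy": 0,"wz": 0,"gripper": 0.4}], grip_force=40)

```text
time: 14.8
position: [0.4771, 0.0531, 0.1504]
tool_rot: [-2.256, -2.18, 0.004]
ft_force: [0.5, -0.0, -0.8]
grip_width: 0.557
grip_force: 40.0
```

Request:
jog_arm(increments=[{"tx": 15,"ty": -7,"tz": -25,"wx": 0,"wy": 0,"wz": 0,"gripper": 0.4},{"tx": 43,"ty": -20,"tz": -38,"wx": 0,"wy": 0,"wz": 0,"gripper": 0.4},{"tx": 75,"ty": -34,"tz": -40,"wx": 0,"wy": 0,"wz": 0,"gripper": 0.4},{"tx": 107,"ty": -48,"tz": -40,"wx": 0,"wy": 0,"wz": 0,"gripper": 0.4},{"tx": 139,"ty": -62,"tz": -40,"wx": 0,"wy": 0,"wz": 0,"gripper": 0.4}])

```text
time: 15.22
position: [0.4212, 0.1954, 0.1917]
tool_rot: [2.26, 2.18, 0.001]
ft_force: [1.6, 0.7, -1.3]
grip_width: 0.559
grip_force: 40.0
```

Request:
jog_arm(increments=[{"tx": 32,"ty": -14,"tz": 5,"wx": 0,"wy": 0,"wz": 0,"gripper": 0.4},{"tx": 64,"ty": -28,"tz": 20,"wx": 0,"wy": 0,"wz": 0,"gripper": 0.4},{"tx": 96,"ty": -41,"tz": 35,"wx": 0,"wy": 0,"wz": 0,"gripper": 0.4},{"tx": 116,"ty": -49,"tz": 55,"wx": 0,"wy": 0,"wz": 0,"gripper": 0.4},{"tx": 124,"ty": -52,"tz": 75,"wx": 0,"wy": 0,"wz": 0,"gripper": 0.4}])

```text
time: 15.63
position: [0.3722, 0.324, 0.1162]
tool_rot: [-2.253, -2.187, -0.004]
ft_force: [-0.8, -0.1, -1.2]
grip_width: 0.556
grip_force: 40.0
```

Run:
```python
from h import *
st();to([.375,.32,.04],-.036)
```

```text
t 15.63 p [0.3722 0.324  0.1162] rot [-2.253 -2.187 -0.004] F [-0.8 -0.1 -1.2] g 0.556 39.998662769794464
[[0.03, 1.0, 0.001], [1.0, -0.03, 0.003], [0.003, 0.0, -1.0]] q [ 0.32  0.22 -1.18  1.93  0.23  1.13 -0.98]
shift [-4.1  2.9 76.2] w [ 0.    -0.003  0.006]
```

Request:
jog_arm(increments=[{"tx": -2,"ty": 1,"tz": 25,"wx": 0,"wy": 0,"wz": 0,"gripper": 0.4},{"tx": -2,"ty": 1,"tz": 50,"wx": 0,"wy": 0,"wz": 0,"gripper": 0.4},{"tx": -2,"ty": 1,"tz": 66,"wx": 0,"wy": 0,"wz": 0,"gripper": 0.4},{"tx": -2,"ty": 1,"tz": 72,"wx": 0,"wy": 0,"wz": 0,"gripper": 0.4},{"tx": -2,"ty": 1,"tz": 72,"wx": 0,"wy": 0,"wz": 0,"gripper": 0.4}])

```text
time: 16.05
position: [0.3741, 0.3171, 0.0429]
tool_rot: [-2.259, -2.182, 0.005]
ft_force: [0.4, -0.3, -0.4]
grip_width: 0.559
grip_force: 40.0
```

Request:
jog_arm(increments=[{"tx": 0,"ty": 0,"tz": 1,"wx": 0,"wy": 0,"wz": 0,"gripper": 0.4},{"tx": 0,"ty": 0,"tz": 2,"wx": 0,"wy": 0,"wz": 0,"gripper": 0.4},{"tx": 0,"ty": 0,"tz": 3,"wx": 0,"wy": 0,"wz": 0,"gripper": 0.4},{"tx": 0,"ty": 0,"tz": 3,"wx": 0,"wy": 0,"wz": 0,"gripper": 0.4},{"tx": 0,"ty": 0,"tz": 3,"wx": 0,"wy": 0,"wz": 0,"gripper": 0.4}])

```text
time: 16.47
position: [0.3756, 0.3179, 0.0416]
tool_rot: [2.26, 2.181, 0.001]
ft_force: [-0.4, 0.4, -0.9]
grip_width: 0.561
grip_force: 40.0
```

Request:
jog_arm(increments=[{"tx": 0,"ty": 0,"tz": 1,"wx": 0,"wy": 0,"wz": 0,"gripper": 0.4},{"tx": 0,"ty": 0,"tz": 1,"wx": 0,"wy": 0,"wz": 0,"gripper": 0.4},{"tx": 0,"ty": 0,"tz": 2,"wx": 0,"wy": 0,"wz": 0,"gripper": 0.4},{"tx": 0,"ty": 0,"tz": 2,"wx": 0,"wy": 0,"wz": 0,"gripper": 0.4},{"tx": 0,"ty": 0,"tz": 2,"wx": 0,"wy": 0,"wz": 0,"gripper": 0.4}])

```text
time: 16.88
position: [0.3753, 0.3181, 0.0394]
tool_rot: [2.26, 2.182, 0.0]
ft_force: [-0.7, -1.7, 5.1]
grip_width: 0.552
grip_force: 40.0
```

Request:
jog_arm(increments=[{"tx": 0,"ty": 0,"tz": 0,"wx": 0,"wy": 0,"wz": 0,"gripper": 0.75},{"tx": 0,"ty": 0,"tz": 0,"wx": 0,"wy": 0,"wz": 0,"gripper": 0.75},{"tx": 0,"ty": 0,"tz": 0,"wx": 0,"wy": 0,"wz": 0,"gripper": 0.75},{"tx": 0,"ty": 0,"tz": -30,"wx": 0,"wy": 0,"wz": 0,"gripper": 0.75},{"tx": 0,"ty": 0,"tz": -65,"wx": 0,"wy": 0,"wz": 0,"gripper": 1}])

```text
time: 17.3
position: [0.3731, 0.3164, 0.1025]
tool_rot: [-2.257, -2.181, 0.009]
ft_force: [0.7, 0.1, 1.0]
grip_width: 0.761
grip_force: 0.0
```

Request:
jog_arm(increments=[{"tx": -15,"ty": 7,"tz": -35,"wx": 0,"wy": 0,"wz": 0,"gripper": 1},{"tx": -45,"ty": 21,"tz": -60,"wx": 0,"wy": 0,"wz": 0,"gripper": 1},{"tx": -80,"ty": 37,"tz": -75,"wx": 0,"wy": 0,"wz": 0,"gripper": 1},{"tx": -116,"ty": 54,"tz": -75,"wx": 0,"wy": 0,"wz": 0,"gripper": 1},{"tx": -152,"ty": 71,"tz": -75,"wx": 0,"wy": 0,"wz": 0,"gripper": 1}])

```text
time: 17.72
position: [0.4421, 0.1617, 0.1804]
tool_rot: [2.257, 2.179, 0.003]
ft_force: [0.2, 0.1, -0.4]
grip_width: 0.989
grip_force: 0.0
```

Request:
jog_arm(increments=[{"tx": -36,"ty": 17,"tz": 0,"wx": 0,"wy": 0,"wz": 0,"gripper": 1},{"tx": -72,"ty": 33,"tz": 0,"wx": 0,"wy": 0,"wz": 0,"gripper": 1},{"tx": -108,"ty": 50,"tz": 0,"wx": 0,"wy": 0,"wz": 0,"gripper": 1},{"tx": -142,"ty": 66,"tz": 10,"wx": 0,"wy": 0,"wz": 0,"gripper": 1},{"tx": -174,"ty": 80,"tz": 25,"wx": 0,"wy": 0,"wz": 0,"gripper": 1}])

```text
time: 18.13
position: [0.5165, -0.016, 0.1548]
tool_rot: [2.259, 2.178, 0.002]
ft_force: [0.4, -0.0, 0.2]
grip_width: 0.998
grip_force: 0.0
```

Run:
```python
from h import *
st();to([.5143,-.0133,.087],-.036)
d=img('wrist')
print(px(d,(.5143,-.0133,.113)));spots('wrist','mixed_cup_1')
d=img('top','t7.png');spots('top','mixed_cup_1','new_cup_1')
```

```text
t 18.13 p [ 0.5165 -0.016   0.1548] rot [2.259e+00 2.178e+00 2.000e-03] F [ 0.4 -0.   0.2] g 0.998 0.0
[[0.037, 0.999, 0.003], [0.999, -0.037, -0.002], [-0.001, 0.003, -1.0]] q [ 0.86  0.17 -0.95  1.84  0.15  1.2  -0.18]
shift [ 2.8 -2.5 67.8] w [ 0.003  0.001 -0.001]
[270.32822441 224.237856  ]
wrist mixed_cup_1 [229.7 169.3 307.8 257.5] 0.62
top mixed_cup_1 [150.  218.  170.8 234.6] 0.57
top new_cup_1 [361.  224.  375.4 241. ] 0.8
top new_cup_1 [369.6 194.  388.7 211.8] 0.8
top new_cup_1 [330.1 226.9 348.  240.6] 0.58
```

Request:
jog_arm(increments=[{"tx": 2,"ty": -1,"tz": 30,"wx": 0,"wy": 0,"wz": 0,"gripper": 1},{"tx": 2,"ty": -1,"tz": 55,"wx": 0,"wy": 0,"wz": 0,"gripper": 1},{"tx": 2,"ty": -1,"tz": 67,"wx": 0,"wy": 0,"wz": 0,"gripper": 1},{"tx": 2,"ty": -1,"tz": 67,"wx": 0,"wy": 0,"wz": 0,"gripper": 0.4},{"tx": 2,"ty": -1,"tz": 67,"wx": 0,"wy": 0,"wz": 0,"gripper": 0.4}], grip_force=30)

```text
time: 18.8
position: [0.5137, -0.0101, 0.0875]
tool_rot: [-2.258, -2.184, -0.0]
ft_force: [0.3, 0.3, 1.0]
grip_width: 0.919
grip_force: 0.0
```

Request:
jog_arm(increments=[{"tx": 0,"ty": 0,"tz": 0,"wx": 0,"wy": 0,"wz": 0,"gripper": 0.4},{"tx": 0,"ty": 0,"tz": 0,"wx": 0,"wy": 0,"wz": 0,"gripper": 0.4},{"tx": 0,"ty": 0,"tz": 0,"wx": 0,"wy": 0,"wz": 0,"gripper": 0.4},{"tx": 0,"ty": 0,"tz": 0,"wx": 0,"wy": 0,"wz": 0,"gripper": 0.4},{"tx": 0,"ty": 0,"tz": 0,"wx": 0,"wy": 0,"wz": 0,"gripper": 0.4}])

```text
time: 19.22
position: [0.514, -0.0114, 0.0876]
tool_rot: [2.26, 2.181, 0.0]
ft_force: [-0.1, 0.4, 2.0]
grip_width: 0.564
grip_force: 30.0
```

Request:
jog_arm(increments=[{"tx": 0,"ty": 0,"tz": 0,"wx": 0,"wy": 0,"wz": 0,"gripper": 0.4},{"tx": 0,"ty": 0,"tz": 0,"wx": 0,"wy": 0,"wz": 0,"gripper": 0.4},{"tx": 0,"ty": 0,"tz": -10,"wx": 0,"wy": 0,"wz": 0,"gripper": 0.4},{"tx": 0,"ty": 0,"tz": -35,"wx": 0,"wy": 0,"wz": 0,"gripper": 0.4},{"tx": 0,"ty": 0,"tz": -65,"wx": 0,"wy": 0,"wz": 0,"gripper": 0.4}], grip_force=40)

```text
time: 19.63
position: [0.5119, -0.011, 0.1514]
tool_rot: [-2.256, -2.18, 0.003]
ft_force: [0.4, -0.8, -1.6]
grip_width: 0.558
grip_force: 40.0
```

Request:
jog_arm(increments=[{"tx": 15,"ty": -9,"tz": -25,"wx": 0,"wy": 0,"wz": 0,"gripper": 0.4},{"tx": 40,"ty": -25,"tz": -38,"wx": 0,"wy": 0,"wz": 0,"gripper": 0.4},{"tx": 70,"ty": -43,"tz": -40,"wx": 0,"wy": 0,"wz": 0,"gripper": 0.4},{"tx": 100,"ty": -61,"tz": -40,"wx": 0,"wy": 0,"wz": 0,"gripper": 0.4},{"tx": 130,"ty": -79,"tz": -40,"wx": 0,"wy": 0,"wz": 0,"gripper": 0.4}])

```text
time: 20.05
position: [0.4386, 0.1229, 0.1926]
tool_rot: [2.26, 2.181, 0.0]
ft_force: [0.4, 0.3, 0.4]
grip_width: 0.556
grip_force: 40.0
```

Request:
jog_arm(increments=[{"tx": 30,"ty": -18,"tz": 5,"wx": 0,"wy": 0,"wz": 0,"gripper": 0.4},{"tx": 60,"ty": -36,"tz": 15,"wx": 0,"wy": 0,"wz": 0,"gripper": 0.4},{"tx": 88,"ty": -54,"tz": 30,"wx": 0,"wy": 0,"wz": 0,"gripper": 0.4},{"tx": 104,"ty": -64,"tz": 50,"wx": 0,"wy": 0,"wz": 0,"gripper": 0.4},{"tx": 111,"ty": -68,"tz": 70,"wx": 0,"wy": 0,"wz": 0,"gripper": 0.4}])

```text
time: 20.47
position: [0.3737, 0.2378, 0.1222]
tool_rot: [2.252, 2.185, 0.002]
ft_force: [-0.5, -1.1, -0.7]
grip_width: 0.557
grip_force: 40.0
```

Run:
```python
from h import *
st();to([.375,.235,.04],-.036)
```

```text
t 20.47 p [0.3737 0.2378 0.1222] rot [2.252e+00 2.185e+00 2.000e-03] F [-0.5 -1.1 -0.7] g 0.557 39.99778278172016
[[0.03, 1.0, 0.003], [1.0, -0.03, -0.002], [-0.002, 0.003, -1.0]] q [ 0.72 -0.03 -1.31  2.03 -0.02  1.11 -0.61]
shift [-2.6  1.1 82.2] w [0.003 0.002 0.006]
```

Request:
jog_arm(increments=[{"tx": 0,"ty": 9,"tz": 15,"wx": 0,"wy": 0,"wz": 0,"gripper": 0.4},{"tx": 0,"ty": 15,"tz": 35,"wx": 0,"wy": 0,"wz": 0,"gripper": 0.4},{"tx": 0,"ty": 16,"tz": 55,"wx": 0,"wy": 0,"wz": 0,"gripper": 0.4},{"tx": 0,"ty": 16,"tz": 72,"wx": 0,"wy": 0,"wz": 0,"gripper": 0.4},{"tx": 0,"ty": 16,"tz": 77,"wx": 0,"wy": 0,"wz": 0,"gripper": 0.4}])

```text
time: 20.88
position: [0.3894, 0.2335, 0.0428]
tool_rot: [-2.257, -2.181, 0.006]
ft_force: [-1.0, 0.3, -0.2]
grip_width: 0.564
grip_force: 40.0
```

Run:
```python
from h import *
st();to([.39,.235,.039],-.036)
```

```text
t 20.88 p [0.3894 0.2335 0.0428] rot [-2.257 -2.181  0.006] F [-1.   0.3 -0.2] g 0.564 40.00073058530688
[[0.035, 0.999, -0.005], [0.999, -0.035, -0.001], [-0.001, -0.005, -1.0]] q [ 0.53  0.28 -1.21  2.08  0.31  0.99 -0.88]
shift [1.5 0.6 3.8] w [-0.005  0.001  0.001]
```

Request:
jog_arm(increments=[{"tx": 0,"ty": 0,"tz": 1,"wx": 0,"wy": 0,"wz": 0,"gripper": 0.4},{"tx": 0,"ty": 0,"tz": 2,"wx": 0,"wy": 0,"wz": 0,"gripper": 0.4},{"tx": 0,"ty": 0,"tz": 3,"wx": 0,"wy": 0,"wz": 0,"gripper": 0.4},{"tx": 0,"ty": 0,"tz": 3,"wx": 0,"wy": 0,"wz": 0,"gripper": 0.4},{"tx": 0,"ty": 0,"tz": 3,"wx": 0,"wy": 0,"wz": 0,"gripper": 0.4}])

```text
time: 21.3
position: [0.392, 0.2342, 0.0429]
tool_rot: [2.259, 2.181, 0.002]
ft_force: [0.2, 0.5, -0.4]
grip_width: 0.558
grip_force: 40.0
```

Request:
jog_arm(increments=[{"tx": 0,"ty": 0,"tz": 1,"wx": 0,"wy": 0,"wz": 0,"gripper": 0.4},{"tx": 0,"ty": 0,"tz": 1,"wx": 0,"wy": 0,"wz": 0,"gripper": 0.4},{"tx": 0,"ty": 0,"tz": 2,"wx": 0,"wy": 0,"wz": 0,"gripper": 0.4},{"tx": 0,"ty": 0,"tz": 2,"wx": 0,"wy": 0,"wz": 0,"gripper": 0.4},{"tx": 0,"ty": 0,"tz": 2,"wx": 0,"wy": 0,"wz": 0,"gripper": 0.4}])

```text
time: 21.72
position: [0.3915, 0.2344, 0.0404]
tool_rot: [2.26, 2.182, 0.0]
ft_force: [-0.4, -0.3, 3.1]
grip_width: 0.557
grip_force: 40.0
```

Request:
jog_arm(increments=[{"tx": 0,"ty": 0,"tz": 0,"wx": 0,"wy": 0,"wz": 0,"gripper": 0.75},{"tx": 0,"ty": 0,"tz": 0,"wx": 0,"wy": 0,"wz": 0,"gripper": 0.75},{"tx": 0,"ty": 0,"tz": 0,"wx": 0,"wy": 0,"wz": 0,"gripper": 0.75},{"tx": 0,"ty": 0,"tz": -30,"wx": 0,"wy": 0,"wz": 0,"gripper": 0.75},{"tx": 0,"ty": 0,"tz": -65,"wx": 0,"wy": 0,"wz": 0,"gripper": 1}])

```text
time: 22.13
position: [0.3888, 0.2337, 0.1037]
tool_rot: [-2.255, -2.18, 0.007]
ft_force: [1.4, -0.9, 2.1]
grip_width: 0.769
grip_force: 0.0
```

Request:
jog_arm(increments=[{"tx": -15,"ty": 10,"tz": -35,"wx": 0,"wy": 0,"wz": 0,"gripper": 1},{"tx": -45,"ty": 25,"tz": -65,"wx": 0,"wy": 0,"wz": 0,"gripper": 1},{"tx": -80,"ty": 43,"tz": -80,"wx": 0,"wy": 0,"wz": 0,"gripper": 1},{"tx": -116,"ty": 61,"tz": -80,"wx": 0,"wy": 0,"wz": 0,"gripper": 1},{"tx": -152,"ty": 79,"tz": -80,"wx": 0,"wy": 0,"wz": 0,"gripper": 1}])

```text
time: 22.55
position: [0.4664, 0.0778, 0.1869]
tool_rot: [2.256, 2.177, 0.001]
ft_force: [0.4, -0.1, -0.1]
grip_width: 0.99
grip_force: 0.0
```

Request:
jog_arm(increments=[{"tx": -36,"ty": 10,"tz": -10,"wx": 0,"wy": 0,"wz": 0,"gripper": 1},{"tx": -74,"ty": 16,"tz": -20,"wx": 0,"wy": 0,"wz": 0,"gripper": 1},{"tx": -114,"ty": 16,"tz": -30,"wx": 0,"wy": 0,"wz": 0,"gripper": 1},{"tx": -154,"ty": 14,"tz": -30,"wx": 0,"wy": 0,"wz": 0,"gripper": 1},{"tx": -194,"ty": 10,"tz": -30,"wx": 0,"wy": 0,"wz": 0,"gripper": 1}])

```text
time: 22.97
position: [0.4681, -0.1162, 0.2156]
tool_rot: [2.259, 2.181, 0.001]
ft_force: [0.7, 0.1, -0.8]
grip_width: 0.999
grip_force: 0.0
```

Request:
jog_arm(increments=[{"tx": -40,"ty": -2,"tz": 0,"wx": 0,"wy": 0,"wz": 0,"gripper": 1},{"tx": -80,"ty": -4,"tz": 0,"wx": 0,"wy": 0,"wz": 0,"gripper": 1},{"tx": -120,"ty": -8,"tz": 0,"wx": 0,"wy": 0,"wz": 0,"gripper": 1},{"tx": -150,"ty": -12,"tz": 0,"wx": 0,"wy": 0,"wz": 0,"gripper": 1},{"tx": -165,"ty": -12,"tz": 0,"wx": 0,"wy": 0,"wz": 0,"gripper": 1}])

```text
time: 23.38
position: [0.4478, -0.2839, 0.2143]
tool_rot: [-2.267, -2.175, 0.002]
ft_force: [-1.2, 0.3, -0.0]
grip_width: 0.999
grip_force: 0.0
```

Run:
```python
from h import *
st();to([.47,-.365,.037],-.036)
d=img('wrist','w8.png');spots('wrist','new_cup_1')
for P in((.47,-.365,.063),(.366,-.241,.063),(.372,-.331,.063)): print(px(d,P))
d=img('top')
spots('top','new_cup_1','mixed_cup_1')
```

```text
t 23.38 p [ 0.4478 -0.2839  0.2143] rot [-2.267e+00 -2.175e+00  2.000e-03] F [-1.2  0.3 -0. ] g 0.999 0.0
[[0.041, 0.999, -0.001], [0.999, -0.041, -0.001], [-0.001, -0.001, -1.0]] q [ 1.27  0.13 -0.82  1.74  0.1   1.32  0.39]
shift [-80.   25.7 177.3] w [-0.001  0.001 -0.005]
wrist new_cup_1 [160.9 118.1 219.3 172. ] 0.96
wrist new_cup_1 [276.7 223.2 327.1 282.1] 0.94
wrist new_cup_1 [178.1 202.9 228.7 260. ] 0.8
[300.50682909 265.04984988]
[181.80531392 144.25990805]
[198.73886418 237.10088325]
top new_cup_1 [329.7 226.5 347.7 238.8] 0.75
top mixed_cup_1 [150.8 218.4 167.4 235.6] 0.77
top mixed_cup_1 [180.2 215.1 193.9 230.5] 0.47
```

View pics/w8.png

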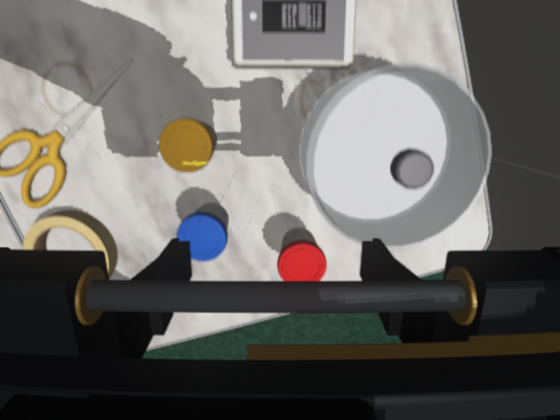

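The red lid is at (302,264), the blue at (202,236) and the yellow at (186,144), within 4 px of prediction. The cover stands upright, clear of them.

Request:
jog_arm(increments=[{"tx": -35,"ty": 13,"tz": 20,"wx": 0,"wy": 0,"wz": 0,"gripper": 1},{"tx": -65,"ty": 24,"tz": 45,"wx": 0,"wy": 0,"wz": 0,"gripper": 1},{"tx": -79,"ty": 26,"tz": 80,"wx": 0,"wy": 0,"wz": 0,"gripper": 0.85},{"tx": -79,"ty": 26,"tz": 110,"wx": 0,"wy": 0,"wz": 0,"gripper": 0.85},{"tx": -79,"ty": 26,"tz": 125,"wx": 0,"wy": 0,"wz": 0,"gripper": 0.85}])

```text
time: 24.05
position: [0.4723, -0.3561, 0.0863]
tool_rot: [-2.254, -2.18, -0.001]
ft_force: [-0.7, 1.5, 0.1]
grip_width: 0.88
grip_force: 0.0
```

Run:
```python
from h import *
st();to([.471,-.364,.037],-.036)
d=img('wrist');spots('wrist','new_cup_1')
for P in((.471,-.364,.063),): print(px(d,P),px(d,np.array(P)+[0,0,-.05]))
```

```text
t 24.05 p [ 0.4723 -0.3561  0.0863] rot [-2.254e+00 -2.180e+00 -1.000e-03] F [-0.7  1.5  0.1] g 0.88 0.0
[[0.033, 0.999, -0.003], [0.999, -0.033, 0.004], [0.004, -0.003, -1.0]] q [ 1.22  0.4  -0.75  1.73  0.3   1.13  0.35]
shift [-8.1 -0.9 49.2] w [-0.003 -0.004  0.003]
wrist new_cup_1 [231.1 193.2 316.2 280.3] 0.8
wrist new_cup_1 [ 18.2   2.8 144.8  84.3] 0.65
wrist new_cup_1 [ 58.5 154.1 164.5 241.8] 0.65
[272.48552058 252.54088846] [273.18841933 223.65006183]
```

Request:
jog_arm(increments=[{"tx": -5,"ty": 0,"tz": 8,"wx": 0,"wy": 0,"wz": 0,"gripper": 1},{"tx": -5,"ty": 0,"tz": 8,"wx": 0,"wy": 0,"wz": 0,"gripper": 1},{"tx": -5,"ty": 0,"tz": 8,"wx": 0,"wy": 0,"wz": 0,"gripper": 1},{"tx": -5,"ty": 0,"tz": 8,"wx": 0,"wy": 0,"wz": 0,"gripper": 1},{"tx": -5,"ty": 0,"tz": 8,"wx": 0,"wy": 0,"wz": 0,"gripper": 1}])

```text
time: 24.57
position: [0.4738, -0.3638, 0.0833]
tool_rot: [2.258, 2.181, -0.0]
ft_force: [-0.2, -1.2, 1.0]
grip_width: 0.995
grip_force: 0.0
```

Run:
```python
from h import *
st();to([.471,-.364,.037],-.036)
```

```text
t 24.57 p [ 0.4738 -0.3638  0.0833] rot [ 2.258  2.181 -0.   ] F [-0.2 -1.2  1. ] g 0.995 0.0
[[0.035, 0.999, 0.001], [0.999, -0.035, -0.002], [-0.001, 0.001, -1.0]] q [ 1.22  0.41 -0.74  1.73  0.31  1.12  0.35]
shift [-0.2 -2.9 46.3] w [0.001 0.001 0.001]
```

Request:
jog_arm(increments=[{"tx": 0,"ty": -3,"tz": 25,"wx": 0,"wy": 0,"wz": 0,"gripper": 1},{"tx": 0,"ty": -3,"tz": 42,"wx": 0,"wy": 0,"wz": 0,"gripper": 1},{"tx": 0,"ty": -3,"tz": 46,"wx": 0,"wy": 0,"wz": 0,"gripper": 0.6},{"tx": 0,"ty": -3,"tz": 46,"wx": 0,"wy": 0,"wz": 0,"gripper": 0.4},{"tx": 0,"ty": -3,"tz": 46,"wx": 0,"wy": 0,"wz": 0,"gripper": 0.4}], grip_force=25)

```text
time: 24.98
position: [0.4708, -0.3636, 0.037]
tool_rot: [2.259, 2.182, 0.0]
ft_force: [-0.0, -1.1, 0.9]
grip_width: 0.854
grip_force: 0.0
```

Request:
jog_arm(increments=[{"tx": 0,"ty": 0,"tz": 0,"wx": 0,"wy": 0,"wz": 0,"gripper": 0.4},{"tx": 0,"ty": 0,"tz": 0,"wx": 0,"wy": 0,"wz": 0,"gripper": 0.4},{"tx": 0,"ty": 0,"tz": 0,"wx": 0,"wy": 0,"wz": 0,"gripper": 0.4},{"tx": 0,"ty": 0,"tz": 0,"wx": 0,"wy": 0,"wz": 0,"gripper": 0.4},{"tx": 0,"ty": 0,"tz": 0,"wx": 0,"wy": 0,"wz": 0,"gripper": 0.4}])

```text
time: 25.4
position: [0.4706, -0.3638, 0.0368]
tool_rot: [2.259, 2.181, -0.0]
ft_force: [-0.7, -0.2, 2.7]
grip_width: 0.562
grip_force: 25.0
```

Request:
jog_arm(increments=[{"tx": 0,"ty": 0,"tz": 0,"wx": 0,"wy": 0,"wz": 0,"gripper": 0.4},{"tx": 0,"ty": 0,"tz": 0,"wx": 0,"wy": 0,"wz": 0,"gripper": 0.4},{"tx": 0,"ty": 0,"tz": -15,"wx": 0,"wy": 0,"wz": 0,"gripper": 0.4},{"tx": 0,"ty": 0,"tz": -45,"wx": 0,"wy": 0,"wz": 0,"gripper": 0.4},{"tx": 0,"ty": 0,"tz": -80,"wx": 0,"wy": 0,"wz": 0,"gripper": 0.4}], grip_force=40)

```text
time: 25.82
position: [0.4682, -0.3621, 0.1142]
tool_rot: [-2.255, -2.178, 0.0]
ft_force: [0.5, -0.6, -0.2]
grip_width: 0.557
grip_force: 40.0
```

Request:
jog_arm(increments=[{"tx": 0,"ty": 0,"tz": -35,"wx": 0,"wy": 0,"wz": 0,"gripper": 0.4},{"tx": 10,"ty": -4,"tz": -65,"wx": 0,"wy": 0,"wz": 0,"gripper": 0.4},{"tx": 30,"ty": -10,"tz": -82,"wx": 0,"wy": 0,"wz": 0,"gripper": 0.4},{"tx": 62,"ty": -15,"tz": -85,"wx": 0,"wy": 0,"wz": 0,"gripper": 0.4},{"tx": 96,"ty": -15,"tz": -85,"wx": 0,"wy": 0,"wz": 0,"gripper": 0.4}])

```text
time: 26.23
position: [0.4581, -0.2676, 0.2022]
tool_rot: [2.262, 2.177, -0.001]
ft_force: [-0.6, -0.1, -0.8]
grip_width: 0.56
grip_force: 40.0
```

Run:
```python
from h import *
st();to([.5143,-.0133,.2],-.036)
```

```text
t 26.23 p [ 0.4581 -0.2676  0.2022] rot [ 2.262e+00  2.177e+00 -1.000e-03] F [-0.6 -0.1 -0.8] g 0.56 39.999641720205545
[[0.038, 0.999, 0.001], [0.999, -0.038, -0.002], [-0.002, 0.001, -1.0]] q [ 1.26  0.14 -0.84  1.75  0.11  1.29  0.35]
shift [256.3  46.4   1.8] w [ 0.001  0.002 -0.002]
```

Request:
jog_arm(increments=[{"tx": 36,"ty": 6,"tz": 0,"wx": 0,"wy": 0,"wz": 0,"gripper": 0.4},{"tx": 72,"ty": 13,"tz": 0,"wx": 0,"wy": 0,"wz": 0,"gripper": 0.4},{"tx": 108,"ty": 20,"tz": 0,"wx": 0,"wy": 0,"wz": 0,"gripper": 0.4},{"tx": 144,"ty": 26,"tz": 0,"wx": 0,"wy": 0,"wz": 0,"gripper": 0.4},{"tx": 178,"ty": 32,"tz": 0,"wx": 0,"wy": 0,"wz": 0,"gripper": 0.4}])

```text
time: 26.65
position: [0.4964, -0.0881, 0.2007]
tool_rot: [-2.26, -2.183, 0.001]
ft_force: [0.7, -0.2, -1.2]
grip_width: 0.562
grip_force: 40.0
```

Request:
jog_arm(increments=[{"tx": 32,"ty": 6,"tz": 5,"wx": 0,"wy": 0,"wz": 0,"gripper": 0.4},{"tx": 60,"ty": 12,"tz": 20,"wx": 0,"wy": 0,"wz": 0,"gripper": 0.4},{"tx": 77,"ty": 14,"tz": 45,"wx": 0,"wy": 0,"wz": 0,"gripper": 0.4},{"tx": 77,"ty": 14,"tz": 65,"wx": 0,"wy": 0,"wz": 0,"gripper": 0.4},{"tx": 77,"ty": 14,"tz": 65,"wx": 0,"wy": 0,"wz": 0,"gripper": 0.4}])

```text
time: 27.07
position: [0.5101, -0.0122, 0.1321]
tool_rot: [-2.252, -2.182, 0.007]
ft_force: [-1.4, -1.4, -2.0]
grip_width: 0.561
grip_force: 40.0
```

Request:
jog_arm(increments=[{"tx": 0,"ty": 0,"tz": 0,"wx": 0,"wy": 0,"wz": 0,"gripper": 0.4},{"tx": 0,"ty": 0,"tz": 0,"wx": 0,"wy": 0,"wz": 0,"gripper": 0.4},{"tx": 0,"ty": 0,"tz": 0,"wx": 0,"wy": 0,"wz": 0,"gripper": 0.4},{"tx": 0,"ty": 0,"tz": 0,"wx": 0,"wy": 0,"wz": 0,"gripper": 0.4},{"tx": 0,"ty": 0,"tz": 0,"wx": 0,"wy": 0,"wz": 0,"gripper": 0.4}])

```text
time: 27.48
position: [0.514, -0.0145, 0.137]
tool_rot: [2.26, 2.18, 0.001]
ft_force: [-0.8, 0.3, -0.6]
grip_width: 0.56
grip_force: 40.0
```

Run:
```python
from h import *
st();to([.514,-.0115,.087],-.036)
d=img('wrist');a=d['color'];print([px(d,(.477,.0105,.05)),px(d,(.4785,.054,.072)),px(d,(.4381,-.0107,.072)),px(d,(.514,-.0125,.113))])
cv2.imwrite('pics/w9.png',a)
```

```text
t 27.48 p [ 0.514  -0.0145  0.137 ] rot [2.26e+00 2.18e+00 1.00e-03] F [-0.8  0.3 -0.6] g 0.56 40.000224597752094
[[0.036, 0.999, 0.002], [0.999, -0.036, -0.001], [-0.001, 0.002, -1.0]] q [ 0.92  0.21 -1.03  1.87  0.2   1.17 -0.21]
shift [ 3.  -0.2 50. ] w [ 0.002  0.001 -0.   ]
[array([222.20628317, 176.19318487]), array([214.28298898, 116.5356287 ]), array([164.22888016, 215.13926054]), array([273.92419454, 235.97253996])]
```

View pics/w9.png

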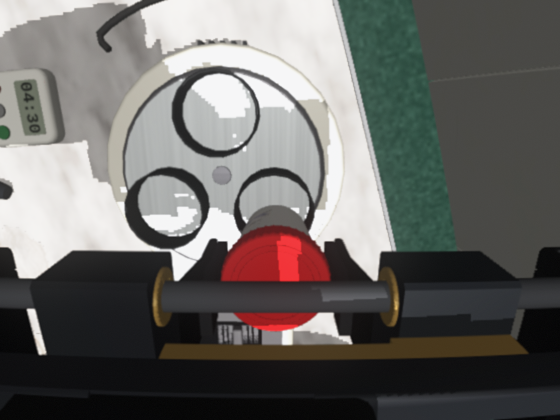

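The red cup is held over the mixer. The rings are at N1 (216,112) and N3 (167,208), the centre mark at (222,175). I'll fit the rings to refine the nest positions.

Run:
```python
from h import *
from scipy.optimize import least_squares
d=img('wrist');g=d['color'].max(2)
t=np.linspace(0,2*np.pi,80)
def bb(p):
    x,y,r=p;P=[px(d,(x+r*np.cos(a),y+r*np.sin(a),z)) for z in(.05,.072) for a in t];P=np.array(P);return np.r_[P.min(0),P.max(0)]
lab,n=None,0
m=(g<55).astype(np.uint8);m[245:]=0;n,l,s,c=cv2.connectedComponentsWithStats(m)
for i in range(1,n):
    if s[i,4]>300: print(s[i])
for n,b,x0 in(('N1',[172,66,260,157],(.4785,.054,.029)),('N3',[125,167,209.5,249],(.4381,-.0107,.029))):
    s_=least_squares(lambda p:bb(p)-b,x0);print(n,s_.x,np.round(s_.fun,1))
```

```text
[173  72  86  85 959]
[ 126  168   83   77 1808]
[235 168  80  63 716]
N1 [0.47913795 0.05644135 0.02795812] [-0.5  0.5  0.5 -0.5]
N3 [ 0.43824492 -0.00845019  0.02745985] [-0.   0.1  0.1 -0.1]
```

Run:
```python
from h import *
s=st();d=img('wrist');p=s['position'];print(px(d,(p[0],p[1],p[2]+.026)))
g=d['color'].astype(int);m=((g[:,:,2]>120)&(g[:,:,1]<90)).astype(np.uint8);n,l,q,c=cv2.connectedComponentsWithStats(m);print(q[1:][q[1:,4]>500])
print(px(d,(p[0],p[1],p[2]+.013))-px(d,(p[0]-.025,p[1],p[2]+.013)))
to([.5148,-.012,.087],-.036)
```

```text
t 27.58 p [ 0.5138 -0.0142  0.1366] rot [2.26  2.181 0.   ] F [ 0.  -0.6 -2.1] g 0.558 40.00029841437936
[[0.036, 0.999, 0.001], [0.999, -0.036, -0.001], [-0.001, 0.001, -1.0]] q [ 0.92  0.21 -1.03  1.87  0.2   1.17 -0.21]
[274.07120718 282.73355853]
[[ 222  233  108   49 4033]
 [ 234  313   83   18 1053]]
[52.53907874 -1.71464152]
shift [ 2.2  1.  49.5] w [0.001 0.    0.   ]
```

Request:
jog_arm(increments=[{"tx": 1,"ty": 0,"tz": 10,"wx": 0,"wy": 0,"wz": 0,"gripper": 0.4},{"tx": 1,"ty": 0,"tz": 20,"wx": 0,"wy": 0,"wz": 0,"gripper": 0.4},{"tx": 1,"ty": 0,"tz": 30,"wx": 0,"wy": 0,"wz": 0,"gripper": 0.4},{"tx": 1,"ty": 0,"tz": 38,"wx": 0,"wy": 0,"wz": 0,"gripper": 0.4},{"tx": 1,"ty": 0,"tz": 44,"wx": 0,"wy": 0,"wz": 0,"gripper": 0.4}])

```text
time: 28.05
position: [0.5125, -0.0126, 0.0902]
tool_rot: [-2.258, -2.181, 0.002]
ft_force: [-0.5, -0.6, -1.6]
grip_width: 0.557
grip_force: 40.0
```

Request:
jog_arm(increments=[{"tx": 0,"ty": 0,"tz": 1,"wx": 0,"wy": 0,"wz": 0,"gripper": 0.4},{"tx": 0,"ty": 0,"tz": 2,"wx": 0,"wy": 0,"wz": 0,"gripper": 0.4},{"tx": 0,"ty": 0,"tz": 3,"wx": 0,"wy": 0,"wz": 0,"gripper": 0.4},{"tx": 0,"ty": 0,"tz": 4,"wx": 0,"wy": 0,"wz": 0,"gripper": 0.4},{"tx": 0,"ty": 0,"tz": 4,"wx": 0,"wy": 0,"wz": 0,"gripper": 0.4}])

```text
time: 28.47
position: [0.5137, -0.0128, 0.0883]
tool_rot: [2.26, 2.182, 0.0]
ft_force: [-0.1, -0.3, 0.1]
grip_width: 0.554
grip_force: 40.0
```

Request:
jog_arm(increments=[{"tx": 0,"ty": 0,"tz": 1,"wx": 0,"wy": 0,"wz": 0,"gripper": 0.4},{"tx": 0,"ty": 0,"tz": 1,"wx": 0,"wy": 0,"wz": 0,"gripper": 0.8},{"tx": 0,"ty": 0,"tz": 1,"wx": 0,"wy": 0,"wz": 0,"gripper": 0.8},{"tx": 0,"ty": 0,"tz": 1,"wx": 0,"wy": 0,"wz": 0,"gripper": 0.8},{"tx": 0,"ty": 0,"tz": -20,"wx": 0,"wy": 0,"wz": 0,"gripper": 1}])

```text
time: 28.88
position: [0.5108, -0.013, 0.1054]
tool_rot: [-2.256, -2.179, 0.006]
ft_force: [-1.2, -1.4, -0.6]
grip_width: 0.777
grip_force: 0.0
```

Request:
jog_arm(increments=[{"tx": 0,"ty": 0,"tz": -35,"wx": 0,"wy": 0,"wz": 0,"gripper": 1},{"tx": -10,"ty": -4,"tz": -75,"wx": 0,"wy": 0,"wz": 0,"gripper": 1},{"tx": -35,"ty": -14,"tz": -95,"wx": 0,"wy": 0,"wz": 0,"gripper": 1},{"tx": -72,"ty": -29,"tz": -100,"wx": 0,"wy": 0,"wz": 0,"gripper": 1},{"tx": -110,"ty": -44,"tz": -100,"wx": 0,"wy": 0,"wz": 0,"gripper": 1}])

```text
time: 29.3
position: [0.4671, -0.1213, 0.2109]
tool_rot: [2.252, 2.183, 0.002]
ft_force: [0.9, -0.6, -0.4]
grip_width: 0.994
grip_force: 0.0
```

Request:
jog_arm(increments=[{"tx": -37,"ty": -15,"tz": 0,"wx": 0,"wy": 0,"wz": 0,"gripper": 1},{"tx": -74,"ty": -30,"tz": 0,"wx": 0,"wy": 0,"wz": 0,"gripper": 1},{"tx": -110,"ty": -44,"tz": 0,"wx": 0,"wy": 0,"wz": 0,"gripper": 1},{"tx": -140,"ty": -56,"tz": 0,"wx": 0,"wy": 0,"wz": 0,"gripper": 1},{"tx": -150,"ty": -60,"tz": 0,"wx": 0,"wy": 0,"wz": 0,"gripper": 1}])

```text
time: 29.72
position: [0.3973, -0.2745, 0.2081]
tool_rot: [2.268, 2.173, -0.003]
ft_force: [0.2, -0.5, 0.2]
grip_width: 0.999
grip_force: 0.0
```

Run:
```python
from h import *
st();to([.374,-.330,.037],-.036)
d=img('wrist');spots('wrist','new_cup_1')
for P in((.369,-.241,.063),(.374,-.33,.063)): print(px(d,P))
g=cv2.cvtColor(d['color'],cv2.COLOR_BGR2HSV)
for n,lo,hi in(('blue',105,130),('yel',18,32)):
    m=cv2.inRange(g,(lo,150,60),(hi,255,255));k,l,q,c=cv2.connectedComponentsWithStats(m);print(n,q[1:][q[1:,4]>400].tolist())
```

```text
t 29.72 p [ 0.3973 -0.2745  0.2081] rot [ 2.268  2.173 -0.003] F [ 0.2 -0.5  0.2] g 0.999 0.0
[[0.043, 0.999, -0.001], [0.999, -0.043, -0.002], [-0.002, -0.001, -1.0]] q [ 1.34 -0.   -0.78  1.85  0.    1.29  0.51]
shift [-56.1 -20.7 171.3] w [-0.001  0.002 -0.007]
wrist new_cup_1 [227.1 208.3 279.4 270.3] 0.85
wrist new_cup_1 [212.4 125.  270.1 176.3] 0.55
[240.98690364 152.68910545]
[252.89070331 245.38196268]
blue [[228, 223, 50, 46, 1802]]
yel [[214, 126, 54, 54, 2260], [29, 136, 78, 78, 2358]]
```

Request:
jog_arm(increments=[{"tx": -30,"ty": -11,"tz": 20,"wx": 0,"wy": 0,"wz": 0,"gripper": 1},{"tx": -54,"ty": -20,"tz": 50,"wx": 0,"wy": 0,"wz": 0,"gripper": 1},{"tx": -58,"ty": -21,"tz": 85,"wx": 0,"wy": 0,"wz": 0,"gripper": 1},{"tx": -58,"ty": -21,"tz": 115,"wx": 0,"wy": 0,"wz": 0,"gripper": 1},{"tx": -58,"ty": -21,"tz": 125,"wx": 0,"wy": 0,"wz": 0,"gripper": 1}])

```text
time: 30.23
position: [0.3763, -0.3226, 0.0792]
tool_rot: [-2.253, -2.18, -0.002]
ft_force: [0.0, 0.9, -0.1]
grip_width: 1.0
grip_force: 0.0
```

Request:
jog_arm(increments=[{"tx": 0,"ty": 0,"tz": 5,"wx": 0,"wy": 0,"wz": 0,"gripper": 1},{"tx": 0,"ty": 0,"tz": 5,"wx": 0,"wy": 0,"wz": 0,"gripper": 1},{"tx": 0,"ty": 0,"tz": 5,"wx": 0,"wy": 0,"wz": 0,"gripper": 1},{"tx": 0,"ty": 0,"tz": 5,"wx": 0,"wy": 0,"wz": 0,"gripper": 1},{"tx": 0,"ty": 0,"tz": 5,"wx": 0,"wy": 0,"wz": 0,"gripper": 1}])

```text
time: 30.65
position: [0.3786, -0.3269, 0.0798]
tool_rot: [2.257, 2.18, -0.001]
ft_force: [0.2, -0.4, -0.1]
grip_width: 1.001
grip_force: 0.0
```

Run:
```python
from h import *
st();to([.374,-.330,.037],-.036)
```

```text
t 30.65 p [ 0.3786 -0.3269  0.0798] rot [ 2.257e+00  2.180e+00 -1.000e-03] F [ 0.2 -0.4 -0.1] g 1.001 0.0
[[0.035, 0.999, 0.002], [0.999, -0.035, -0.003], [-0.003, 0.002, -1.0]] q [ 1.34  0.19 -0.74  1.96  0.15  1.04  0.51]
shift [-3.2 -4.6 42.8] w [0.002 0.003 0.001]
```

Request:
jog_arm(increments=[{"tx": -3,"ty": -5,"tz": 15,"wx": 0,"wy": 0,"wz": 0,"gripper": 1},{"tx": -3,"ty": -5,"tz": 35,"wx": 0,"wy": 0,"wz": 0,"gripper": 1},{"tx": -3,"ty": -5,"tz": 43,"wx": 0,"wy": 0,"wz": 0,"gripper": 0.6},{"tx": -3,"ty": -5,"tz": 43,"wx": 0,"wy": 0,"wz": 0,"gripper": 0.4},{"tx": -3,"ty": -5,"tz": 43,"wx": 0,"wy": 0,"wz": 0,"gripper": 0.4}], grip_force=25)

```text
time: 31.07
position: [0.3727, -0.3289, 0.0356]
tool_rot: [2.259, 2.183, 0.0]
ft_force: [-0.5, -0.1, -0.0]
grip_width: 0.853
grip_force: 0.0
```

Request:
jog_arm(increments=[{"tx": 0,"ty": 0,"tz": 0,"wx": 0,"wy": 0,"wz": 0,"gripper": 0.4},{"tx": 0,"ty": 0,"tz": 0,"wx": 0,"wy": 0,"wz": 0,"gripper": 0.4},{"tx": 0,"ty": 0,"tz": 0,"wx": 0,"wy": 0,"wz": 0,"gripper": 0.4},{"tx": 0,"ty": 0,"tz": 0,"wx": 0,"wy": 0,"wz": 0,"gripper": 0.4},{"tx": 0,"ty": 0,"tz": 0,"wx": 0,"wy": 0,"wz": 0,"gripper": 0.4}])

```text
time: 31.48
position: [0.3727, -0.3294, 0.0358]
tool_rot: [2.259, 2.182, -0.0]
ft_force: [0.6, -0.5, 3.3]
grip_width: 0.56
grip_force: 25.0
```

Request:
jog_arm(increments=[{"tx": 0,"ty": 0,"tz": 0,"wx": 0,"wy": 0,"wz": 0,"gripper": 0.4},{"tx": 0,"ty": 0,"tz": 0,"wx": 0,"wy": 0,"wz": 0,"gripper": 0.4},{"tx": 0,"ty": 0,"tz": -15,"wx": 0,"wy": 0,"wz": 0,"gripper": 0.4},{"tx": 0,"ty": 0,"tz": -45,"wx": 0,"wy": 0,"wz": 0,"gripper": 0.4},{"tx": 0,"ty": 0,"tz": -80,"wx": 0,"wy": 0,"wz": 0,"gripper": 0.4}], grip_force=40)

```text
time: 31.9
position: [0.3706, -0.3273, 0.1137]
tool_rot: [-2.256, -2.179, -0.002]
ft_force: [0.6, -0.9, -0.4]
grip_width: 0.558
grip_force: 40.0
```

Request:
jog_arm(increments=[{"tx": 0,"ty": 0,"tz": -35,"wx": 0,"wy": 0,"wz": 0,"gripper": 0.4},{"tx": 10,"ty": 2,"tz": -70,"wx": 0,"wy": 0,"wz": 0,"gripper": 0.4},{"tx": 34,"ty": 7,"tz": -95,"wx": 0,"wy": 0,"wz": 0,"gripper": 0.4},{"tx": 68,"ty": 15,"tz": -100,"wx": 0,"wy": 0,"wz": 0,"gripper": 0.4},{"tx": 103,"ty": 23,"tz": -100,"wx": 0,"wy": 0,"wz": 0,"gripper": 0.4}])

```text
time: 32.32
position: [0.3999, -0.227, 0.217]
tool_rot: [2.26, 2.177, 0.0]
ft_force: [0.8, -0.5, -1.8]
grip_width: 0.554
grip_force: 40.0
```

Run:
```python
from h import *
st();to([.479,.0552,.22],-.036)
```

```text
t 32.32 p [ 0.3999 -0.227   0.217 ] rot [2.26  2.177 0.   ] F [ 0.8 -0.5 -1.8] g 0.554 39.99919965863228
[[0.038, 0.999, 0.003], [0.999, -0.038, -0.003], [-0.003, 0.003, -1.0]] q [ 1.33 -0.08 -0.82  1.88 -0.06  1.31  0.49]
shift [285.   68.4  -3.5] w [ 0.003  0.003 -0.002]
```

Request:
jog_arm(increments=[{"tx": 37,"ty": 9,"tz": 0,"wx": 0,"wy": 0,"wz": 0,"gripper": 0.4},{"tx": 74,"ty": 18,"tz": 0,"wx": 0,"wy": 0,"wz": 0,"gripper": 0.4},{"tx": 111,"ty": 27,"tz": 0,"wx": 0,"wy": 0,"wz": 0,"gripper": 0.4},{"tx": 148,"ty": 36,"tz": 0,"wx": 0,"wy": 0,"wz": 0,"gripper": 0.4},{"tx": 185,"ty": 45,"tz": 0,"wx": 0,"wy": 0,"wz": 0,"gripper": 0.4}])

```text
time: 32.73
position: [0.45, -0.0418, 0.2146]
tool_rot: [2.26, 2.182, -0.002]
ft_force: [0.9, -0.6, -1.1]
grip_width: 0.556
grip_force: 40.0
```

Request:
jog_arm(increments=[{"tx": 36,"ty": 9,"tz": 0,"wx": 0,"wy": 0,"wz": 0,"gripper": 0.4},{"tx": 70,"ty": 17,"tz": 10,"wx": 0,"wy": 0,"wz": 0,"gripper": 0.4},{"tx": 96,"ty": 23,"tz": 30,"wx": 0,"wy": 0,"wz": 0,"gripper": 0.4},{"tx": 100,"ty": 23,"tz": 60,"wx": 0,"wy": 0,"wz": 0,"gripper": 0.4},{"tx": 100,"ty": 23,"tz": 80,"wx": 0,"wy": 0,"wz": 0,"gripper": 0.4}])

```text
time: 33.15
position: [0.4759, 0.0585, 0.1332]
tool_rot: [-2.253, -2.187, -0.001]
ft_force: [-1.1, -0.8, -1.8]
grip_width: 0.558
grip_force: 40.0
```

Request:
jog_arm(increments=[{"tx": 0,"ty": 0,"tz": 0,"wx": 0,"wy": 0,"wz": 0,"gripper": 0.4},{"tx": 0,"ty": 0,"tz": 0,"wx": 0,"wy": 0,"wz": 0,"gripper": 0.4},{"tx": 0,"ty": 0,"tz": 0,"wx": 0,"wy": 0,"wz": 0,"gripper": 0.4},{"tx": 0,"ty": 0,"tz": 0,"wx": 0,"wy": 0,"wz": 0,"gripper": 0.4},{"tx": 0,"ty": 0,"tz": 0,"wx": 0,"wy": 0,"wz": 0,"gripper": 0.4}])

```text
time: 33.57
position: [0.4779, 0.055, 0.1364]
tool_rot: [2.259, 2.179, 0.001]
ft_force: [0.1, 0.1, -1.3]
grip_width: 0.557
grip_force: 40.0
```

```bash
cat >> h.py <<'E'
def blobs(d,*cols):
    g=cv2.cvtColor(d['color'],cv2.COLOR_BGR2HSV);r={'blue':(105,130),'yel':(18,32),'red':(0,8)}
    for n in cols:
        m=cv2.inRange(g,(r[n][0],130,50),(r[n][1],255,255));k,l,q,c=cv2.connectedComponentsWithStats(m);print(n,q[1:][q[1:,4]>400].tolist())
E
python3 - <<'E'
from h import *
s=st();to([.479,.0552,.087],-.036)
d=img('wrist');p=s['position'];print(px(d,p+[0,0,.026]));blobs(d,'blue')
E
```

```text
t 33.57 p [0.4779 0.055  0.1364] rot [2.259e+00 2.179e+00 1.000e-03] F [ 0.1  0.1 -1.3] g 0.557 39.999917428940535
[[0.036, 0.999, 0.002], [0.999, -0.036, -0.001], [-0.001, 0.002, -1.0]] q [ 1.03  0.16 -1.26  1.94  0.17  1.16 -0.33]
shift [ 0.3  1.  49.4] w [ 0.002  0.001 -0.   ]
[274.14432647 282.7950778 ]
blue [[220, 228, 111, 54, 4522], [231, 313, 88, 20, 1258]]
```

Request:
jog_arm(increments=[{"tx": 0,"ty": 0,"tz": 10,"wx": 0,"wy": 0,"wz": 0,"gripper": 0.4},{"tx": 0,"ty": 0,"tz": 20,"wx": 0,"wy": 0,"wz": 0,"gripper": 0.4},{"tx": 0,"ty": 0,"tz": 30,"wx": 0,"wy": 0,"wz": 0,"gripper": 0.4},{"tx": 0,"ty": 0,"tz": 38,"wx": 0,"wy": 0,"wz": 0,"gripper": 0.4},{"tx": 0,"ty": 0,"tz": 44,"wx": 0,"wy": 0,"wz": 0,"gripper": 0.4}])

```text
time: 34.03
position: [0.4759, 0.0556, 0.0894]
tool_rot: [-2.258, -2.181, 0.002]
ft_force: [-0.1, -0.3, -1.1]
grip_width: 0.557
grip_force: 40.0
```

Request:
jog_arm(increments=[{"tx": 0,"ty": 0,"tz": 1,"wx": 0,"wy": 0,"wz": 0,"gripper": 0.4},{"tx": 0,"ty": 0,"tz": 2,"wx": 0,"wy": 0,"wz": 0,"gripper": 0.4},{"tx": 0,"ty": 0,"tz": 3,"wx": 0,"wy": 0,"wz": 0,"gripper": 0.4},{"tx": 0,"ty": 0,"tz": 4,"wx": 0,"wy": 0,"wz": 0,"gripper": 0.4},{"tx": 0,"ty": 0,"tz": 4,"wx": 0,"wy": 0,"wz": 0,"gripper": 0.4}])

```text
time: 34.45
position: [0.477, 0.0556, 0.0872]
tool_rot: [2.26, 2.182, 0.0]
ft_force: [-0.0, -0.6, -0.7]
grip_width: 0.555
grip_force: 40.0
```

Request:
jog_arm(increments=[{"tx": 0,"ty": 0,"tz": 1,"wx": 0,"wy": 0,"wz": 0,"gripper": 0.4},{"tx": 0,"ty": 0,"tz": 1,"wx": 0,"wy": 0,"wz": 0,"gripper": 0.8},{"tx": 0,"ty": 0,"tz": 1,"wx": 0,"wy": 0,"wz": 0,"gripper": 0.8},{"tx": 0,"ty": 0,"tz": 1,"wx": 0,"wy": 0,"wz": 0,"gripper": 0.8},{"tx": 0,"ty": 0,"tz": -20,"wx": 0,"wy": 0,"wz": 0,"gripper": 0.8}])

```text
time: 34.87
position: [0.4743, 0.0551, 0.1047]
tool_rot: [-2.257, -2.179, 0.006]
ft_force: [-0.8, -1.8, 1.0]
grip_width: 0.756
grip_force: 0.0
```

Request:
jog_arm(increments=[{"tx": 0,"ty": 0,"tz": -35,"wx": 0,"wy": 0,"wz": 0,"gripper": 0.8},{"tx": 0,"ty": 0,"tz": -75,"wx": 0,"wy": 0,"wz": 0,"gripper": 1},{"tx": -25,"ty": 2,"tz": -105,"wx": 0,"wy": 0,"wz": 0,"gripper": 1},{"tx": -62,"ty": 4,"tz": -110,"wx": 0,"wy": 0,"wz": 0,"gripper": 1},{"tx": -100,"ty": 4,"tz": -110,"wx": 0,"wy": 0,"wz": 0,"gripper": 1}])

```text
time: 35.28
position: [0.4796, -0.045, 0.2204]
tool_rot: [2.251, 2.18, 0.002]
ft_force: [1.1, -0.7, -0.1]
grip_width: 0.974
grip_force: 0.0
```

Request:
jog_arm(increments=[{"tx": -38,"ty": -8,"tz": 0,"wx": 0,"wy": 0,"wz": 0,"gripper": 1},{"tx": -75,"ty": -22,"tz": 0,"wx": 0,"wy": 0,"wz": 0,"gripper": 1},{"tx": -108,"ty": -42,"tz": 0,"wx": 0,"wy": 0,"wz": 0,"gripper": 1},{"tx": -135,"ty": -56,"tz": 0,"wx": 0,"wy": 0,"wz": 0,"gripper": 1},{"tx": -145,"ty": -62,"tz": 0,"wx": 0,"wy": 0,"wz": 0,"gripper": 1}])

```text
time: 35.7
position: [0.4074, -0.1921, 0.2172]
tool_rot: [2.267, 2.174, -0.004]
ft_force: [0.1, -0.4, -0.3]
grip_width: 0.996
grip_force: 0.0
```

Run:
```python
from h import *
st();to([.369,-.241,.037],-.036)
d=img('wrist');spots('wrist','new_cup_1')
print(px(d,(.369,-.241,.063)));blobs(d,'yel')
```

```text
t 35.7 p [ 0.4074 -0.1921  0.2172] rot [ 2.267  2.174 -0.004] F [ 0.1 -0.4 -0.3] g 0.996 0.0
[[0.042, 0.999, -0.001], [0.999, -0.042, -0.002], [-0.002, -0.001, -1.0]] q [ 1.43 -0.12 -0.96  1.9  -0.1   1.32  0.45]
shift [-50.1 -36.2 180.3] w [-0.001  0.002 -0.006]
wrist new_cup_1 [211.6 202.7 264.2 260.4] 0.82
[237.48865664 236.0070716 ]
yel [[42, 208, 72, 55, 1677], [212, 211, 50, 48, 1854], [270, 344, 194, 15, 1477]]
```

Request:
jog_arm(increments=[{"tx": -30,"ty": -20,"tz": 15,"wx": 0,"wy": 0,"wz": 0,"gripper": 1},{"tx": -50,"ty": -34,"tz": 45,"wx": 0,"wy": 0,"wz": 0,"gripper": 1},{"tx": -53,"ty": -38,"tz": 80,"wx": 0,"wy": 0,"wz": 0,"gripper": 1},{"tx": -53,"ty": -38,"tz": 115,"wx": 0,"wy": 0,"wz": 0,"gripper": 1},{"tx": -53,"ty": -38,"tz": 135,"wx": 0,"wy": 0,"wz": 0,"gripper": 1}])

```text
time: 36.22
position: [0.3698, -0.2367, 0.0793]
tool_rot: [-2.257, -2.182, -0.001]
ft_force: [-0.9, -0.1, 0.9]
grip_width: 1.002
grip_force: 0.0
```

Request:
jog_arm(increments=[{"tx": 0,"ty": 0,"tz": 5,"wx": 0,"wy": 0,"wz": 0,"gripper": 1},{"tx": 0,"ty": 0,"tz": 5,"wx": 0,"wy": 0,"wz": 0,"gripper": 1},{"tx": 0,"ty": 0,"tz": 5,"wx": 0,"wy": 0,"wz": 0,"gripper": 1},{"tx": 0,"ty": 0,"tz": 5,"wx": 0,"wy": 0,"wz": 0,"gripper": 1},{"tx": 0,"ty": 0,"tz": 5,"wx": 0,"wy": 0,"wz": 0,"gripper": 1}])

```text
time: 36.63
position: [0.3718, -0.2395, 0.0787]
tool_rot: [2.257, 2.18, -0.001]
ft_force: [-0.5, 0.1, 1.0]
grip_width: 1.002
grip_force: 0.0
```

Run:
```python
from h import *
st();to([.369,-.241,.037],-.036)
```

```text
t 36.63 p [ 0.3718 -0.2395  0.0787] rot [ 2.257e+00  2.180e+00 -1.000e-03] F [-0.5  0.1  1. ] g 1.002 0.0
[[0.035, 0.999, 0.002], [0.999, -0.035, -0.003], [-0.003, 0.002, -1.0]] q [ 1.45  0.06 -0.94  2.09  0.06  1.02  0.44]
shift [-1.4 -2.9 41.7] w [0.002 0.003 0.001]
```

Request:
jog_arm(increments=[{"tx": -2,"ty": -3,"tz": 15,"wx": 0,"wy": 0,"wz": 0,"gripper": 1},{"tx": -2,"ty": -3,"tz": 33,"wx": 0,"wy": 0,"wz": 0,"gripper": 1},{"tx": -2,"ty": -3,"tz": 41,"wx": 0,"wy": 0,"wz": 0,"gripper": 0.6},{"tx": -2,"ty": -3,"tz": 41,"wx": 0,"wy": 0,"wz": 0,"gripper": 0.4},{"tx": -2,"ty": -3,"tz": 41,"wx": 0,"wy": 0,"wz": 0,"gripper": 0.4}], grip_force=25)

```text
time: 37.05
position: [0.3678, -0.2408, 0.0366]
tool_rot: [2.26, 2.182, 0.0]
ft_force: [0.5, -1.1, -0.2]
grip_width: 0.849
grip_force: 0.0
```

Request:
jog_arm(increments=[{"tx": 0,"ty": 0,"tz": 0,"wx": 0,"wy": 0,"wz": 0,"gripper": 0.4},{"tx": 0,"ty": 0,"tz": 0,"wx": 0,"wy": 0,"wz": 0,"gripper": 0.4},{"tx": 0,"ty": 0,"tz": 0,"wx": 0,"wy": 0,"wz": 0,"gripper": 0.4},{"tx": 0,"ty": 0,"tz": 0,"wx": 0,"wy": 0,"wz": 0,"gripper": 0.4},{"tx": 0,"ty": 0,"tz": 0,"wx": 0,"wy": 0,"wz": 0,"gripper": 0.4}])

```text
time: 37.47
position: [0.3677, -0.2412, 0.0366]
tool_rot: [2.259, 2.181, -0.001]
ft_force: [-0.7, 0.2, 2.6]
grip_width: 0.56
grip_force: 25.0
```

Request:
jog_arm(increments=[{"tx": 0,"ty": 0,"tz": 0,"wx": 0,"wy": 0,"wz": 0,"gripper": 0.4},{"tx": 0,"ty": 0,"tz": 0,"wx": 0,"wy": 0,"wz": 0,"gripper": 0.4},{"tx": 0,"ty": 0,"tz": -15,"wx": 0,"wy": 0,"wz": 0,"gripper": 0.4},{"tx": 0,"ty": 0,"tz": -45,"wx": 0,"wy": 0,"wz": 0,"gripper": 0.4},{"tx": 0,"ty": 0,"tz": -80,"wx": 0,"wy": 0,"wz": 0,"gripper": 0.4}], grip_force=40)

```text
time: 37.88
position: [0.3658, -0.239, 0.1151]
tool_rot: [-2.255, -2.179, -0.002]
ft_force: [-0.0, -1.9, -0.5]
grip_width: 0.558
grip_force: 40.0
```

Request:
jog_arm(increments=[{"tx": 0,"ty": 0,"tz": -35,"wx": 0,"wy": 0,"wz": 0,"gripper": 0.4},{"tx": 0,"ty": 8,"tz": -70,"wx": 0,"wy": 0,"wz": 0,"gripper": 0.4},{"tx": 10,"ty": 25,"tz": -95,"wx": 0,"wy": 0,"wz": 0,"gripper": 0.4},{"tx": 30,"ty": 50,"tz": -100,"wx": 0,"wy": 0,"wz": 0,"gripper": 0.4},{"tx": 55,"ty": 70,"tz": -100,"wx": 0,"wy": 0,"wz": 0,"gripper": 0.4}])

```text
time: 38.3
position: [0.4412, -0.19, 0.2183]
tool_rot: [2.261, 2.173, 0.0]
ft_force: [-0.1, 0.1, -1.2]
grip_width: 0.558
grip_force: 40.0
```

Run:
```python
from h import *
st();to([.4387,-.0095,.22],-1.08)
```

```text
t 38.3 p [ 0.4412 -0.19    0.2183] rot [2.261 2.173 0.   ] F [-0.1  0.1 -1.2] g 0.558 39.99978616833687
[[0.039, 0.999, 0.004], [0.999, -0.039, -0.004], [-0.004, 0.004, -1.0]] q [ 1.42 -0.02 -1.05  1.84 -0.02  1.31  0.34]
shift [180.2  -9.6  -2.4] w [6.000e-03 1.000e-03 1.041e+00]
```

Request:
jog_arm(increments=[{"tx": 25,"ty": -1,"tz": -2,"wx": 0,"wy": 0,"wz": 0.12,"gripper": 0.4},{"tx": 55,"ty": -3,"tz": -2,"wx": 0,"wy": 0,"wz": 0.24,"gripper": 0.4},{"tx": 85,"ty": -5,"tz": -2,"wx": 0,"wy": 0,"wz": 0.36,"gripper": 0.4},{"tx": 115,"ty": -6,"tz": -2,"wx": 0,"wy": 0,"wz": 0.47,"gripper": 0.4},{"tx": 145,"ty": -8,"tz": -2,"wx": 0,"wy": 0,"wz": 0.58,"gripper": 0.4}])

```text
time: 38.72
position: [0.4359, -0.0414, 0.2174]
tool_rot: [-2.793, -1.437, 0.001]
ft_force: [0.1, -0.4, -1.1]
grip_width: 0.559
grip_force: 40.0
```

Run:
```python
from h import *
st();to([.4387,-.0095,.22],-1.08)
```

```text
t 38.72 p [ 0.4359 -0.0414  0.2174] rot [-2.793e+00 -1.437e+00  1.000e-03] F [ 0.1 -0.4 -1.1] g 0.559 39.99169131740928
[[0.581, 0.814, -0.001], [0.814, -0.581, 0.0], [-0.0, -0.001, -1.0]] q [ 1.37 -0.26 -1.15  1.92 -0.24  1.34 -0.33]
shift [ 27.6 -16.3  -2.6] w [-0.001  0.     0.46 ]
```

Request:
jog_arm(increments=[{"tx": 0,"ty": 0,"tz": 25,"wx": 0,"wy": 0,"wz": 0.1,"gripper": 0.4},{"tx": 5,"ty": -3,"tz": 45,"wx": 0,"wy": 0,"wz": 0.2,"gripper": 0.4},{"tx": 14,"ty": -8,"tz": 50,"wx": 0,"wy": 0,"wz": 0.3,"gripper": 0.4},{"tx": 22,"ty": -13,"tz": 50,"wx": 0,"wy": 0,"wz": 0.4,"gripper": 0.4},{"tx": 27,"ty": -16,"tz": 50,"wx": 0,"wy": 0,"wz": 0.46,"gripper": 0.4}])

```text
time: 39.13
position: [0.438, -0.0106, 0.167]
tool_rot: [-3.046, -0.765, 0.003]
ft_force: [1.0, -0.0, -0.5]
grip_width: 0.556
grip_force: 40.0
```

Request:
jog_arm(increments=[{"tx": 0,"ty": 0,"tz": 10,"wx": 0,"wy": 0,"wz": 0,"gripper": 0.4},{"tx": 0,"ty": 0,"tz": 15,"wx": 0,"wy": 0,"wz": 0,"gripper": 0.4},{"tx": 0,"ty": 0,"tz": 15,"wx": 0,"wy": 0,"wz": 0,"gripper": 0.4},{"tx": 0,"ty": 0,"tz": 15,"wx": 0,"wy": 0,"wz": 0,"gripper": 0.4},{"tx": 0,"ty": 0,"tz": 15,"wx": 0,"wy": 0,"wz": 0,"gripper": 0.4}])

```text
time: 39.55
position: [0.4389, -0.0119, 0.1532]
tool_rot: [-3.045, -0.771, -0.0]
ft_force: [-0.0, -0.3, -0.5]
grip_width: 0.558
grip_force: 40.0
```

Run:
```python
from h import *
s=st();to([.4387,-.0095,.087],-1.08)
d=img('wrist','w10.png');p=s['position'];print(px(d,p+[0,0,.026]),px(d,(.4387,-.0095,.072)));blobs(d,'yel','red','blue')
for q in((.479,.0552,.113),(.5148,-.012,.113)):print(px(d,q))
```

```text
t 39.55 p [ 0.4389 -0.0119  0.1532] rot [-3.045 -0.771 -0.   ] F [-0.  -0.3 -0.5] g 0.558 40.00134363770485
[[0.88, 0.476, 0.0], [0.476, -0.88, 0.0], [0.0, -0.0, -1.0]] q [ 1.46 -0.22 -1.34  2.   -0.23  1.2  -0.86]
shift [ 1.  -2.2 66.2] w [-0.    -0.     0.005]
[273.53759794 284.78009219] [271.14936877 209.61794139]
yel [[220, 223, 112, 59, 5195], [152, 268, 20, 59, 566], [381, 271, 18, 56, 470], [237, 313, 78, 16, 857], [160, 335, 367, 25, 5383]]
red []
blue [[166, 80, 84, 86, 5606]]
[203.58131798 120.28829267]
[337.18648244 120.8657858 ]
```

View pics/w10.png

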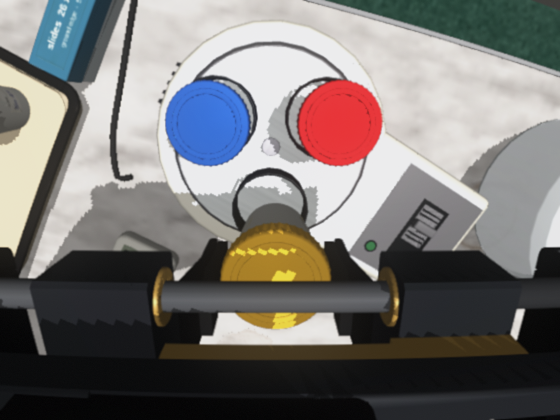

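The blue cup (207,123) and red cup (340,122) stand in their nests. The yellow cup is held over the last nest at (270,208).

Request:
jog_arm(increments=[{"tx": -1,"ty": -2,"tz": 5,"wx": 0,"wy": 0,"wz": 0,"gripper": 0.4},{"tx": -2,"ty": -3,"tz": 10,"wx": 0,"wy": 0,"wz": 0,"gripper": 0.4},{"tx": -2,"ty": -3,"tz": 15,"wx": 0,"wy": 0,"wz": 0,"gripper": 0.4},{"tx": -2,"ty": -3,"tz": 22,"wx": 0,"wy": 0,"wz": 0,"gripper": 0.4},{"tx": -2,"ty": -3,"tz": 28,"wx": 0,"wy": 0,"wz": 0,"gripper": 0.4}])

```text
time: 40.02
position: [0.4354, -0.0104, 0.1243]
tool_rot: [3.045, 0.77, -0.001]
ft_force: [-0.6, 0.8, -1.2]
grip_width: 0.56
grip_force: 40.0
```

Run:
```python
from h import *
s=st();to([.4387,-.0095,.087],-1.08)
```

```text
t 40.02 p [ 0.4354 -0.0104  0.1243] rot [ 3.045e+00  7.700e-01 -1.000e-03] F [-0.6  0.8 -1.2] g 0.56 40.000300984829664
[[0.88, 0.475, -0.0], [0.475, -0.88, -0.001], [-0.001, 0.001, -1.0]] q [ 1.41 -0.11 -1.36  2.05 -0.12  1.12 -0.97]
shift [ 3.3  0.8 37.3] w [0.001 0.001 0.005]
```

Request:
jog_arm(increments=[{"tx": 0,"ty": 0,"tz": 0,"wx": 0,"wy": 0,"wz": -0.1,"gripper": 0.4},{"tx": 0,"ty": 0,"tz": 0,"wx": 0,"wy": 0,"wz": -0.2,"gripper": 0.4},{"tx": 0,"ty": 0,"tz": 0,"wx": 0,"wy": 0,"wz": -0.3,"gripper": 0.4},{"tx": 0,"ty": 0,"tz": 0,"wx": 0,"wy": 0,"wz": -0.4,"gripper": 0.4},{"tx": 0,"ty": 0,"tz": 0,"wx": 0,"wy": 0,"wz": -0.5,"gripper": 0.4}])

```text
time: 40.43
position: [0.4354, -0.01, 0.1244]
tool_rot: [-2.756, -1.507, 0.0]
ft_force: [-0.3, -0.9, -0.6]
grip_width: 0.554
grip_force: 40.0
```

Run:
```python
from h import *
s=st();to([.4387,-.0095,.087],-.58)
d=img('wrist');p=s['position'];print(px(d,p+[0,0,.026]),px(d,(.4387,-.0095,.072)));blobs(d,'yel')
```

```text
t 40.43 p [ 0.4354 -0.01    0.1244] rot [-2.756 -1.507  0.   ] F [-0.3 -0.9 -0.6] g 0.554 39.99904112890363
[[0.54, 0.842, -0.001], [0.842, -0.54, 0.001], [0.0, -0.001, -1.0]] q [ 1.32 -0.08 -1.29  2.05 -0.09  1.12 -0.5 ]
shift [ 2.2  2.6 37.4] w [-0.001 -0.     0.01 ]
[273.41087367 283.69317152] [277.85892307 220.22688059]
yel [[220, 223, 112, 59, 5211], [153, 271, 18, 56, 439], [237, 312, 77, 16, 860], [160, 335, 368, 25, 5536]]
```

Request:
jog_arm(increments=[{"tx": -1,"ty": 2,"tz": 6,"wx": 0,"wy": 0,"wz": 0,"gripper": 0.4},{"tx": -1,"ty": 2,"tz": 12,"wx": 0,"wy": 0,"wz": 0,"gripper": 0.4},{"tx": -1,"ty": 2,"tz": 18,"wx": 0,"wy": 0,"wz": 0,"gripper": 0.4},{"tx": -1,"ty": 2,"tz": 25,"wx": 0,"wy": 0,"wz": 0,"gripper": 0.4},{"tx": -1,"ty": 2,"tz": 31,"wx": 0,"wy": 0,"wz": 0,"gripper": 0.4}])

```text
time: 40.9
position: [0.4364, -0.0119, 0.0931]
tool_rot: [-2.761, -1.498, 0.001]
ft_force: [-0.6, 0.1, -1.0]
grip_width: 0.556
grip_force: 40.0
```

Request:
jog_arm(increments=[{"tx": 0,"ty": 0,"tz": 1,"wx": 0,"wy": 0,"wz": 0,"gripper": 0.4},{"tx": 0,"ty": 0,"tz": 2,"wx": 0,"wy": 0,"wz": 0,"gripper": 0.4},{"tx": 0,"ty": 0,"tz": 3,"wx": 0,"wy": 0,"wz": 0,"gripper": 0.4},{"tx": 0,"ty": 0,"tz": 4,"wx": 0,"wy": 0,"wz": 0,"gripper": 0.4},{"tx": 0,"ty": 0,"tz": 4,"wx": 0,"wy": 0,"wz": 0,"gripper": 0.4}])

```text
time: 41.32
position: [0.4369, -0.0121, 0.0901]
tool_rot: [2.76, 1.5, -0.0]
ft_force: [0.3, -1.0, -1.5]
grip_width: 0.56
grip_force: 40.0
```

Run:
```python
from h import *
st()
```

```text
t 41.32 p [ 0.4369 -0.0121  0.0901] rot [ 2.76  1.5  -0.  ] F [ 0.3 -1.  -1.5] g 0.56 40.001269206404686
[[0.544, 0.839, 0.0], [0.839, -0.544, -0.0], [-0.0, 0.0, -1.0]] q [ 1.27  0.06 -1.31  2.08  0.07  1.05 -0.64]
```

Request:
jog_arm(increments=[{"tx": 0,"ty": 0,"tz": 1,"wx": 0,"wy": 0,"wz": 0,"gripper": 0.4},{"tx": 0,"ty": 0,"tz": 2,"wx": 0,"wy": 0,"wz": 0,"gripper": 0.4},{"tx": 0,"ty": 0,"tz": 3,"wx": 0,"wy": 0,"wz": 0,"gripper": 0.4},{"tx": 0,"ty": 0,"tz": 3,"wx": 0,"wy": 0,"wz": 0,"gripper": 0.4},{"tx": 0,"ty": 0,"tz": 3,"wx": 0,"wy": 0,"wz": 0,"gripper": 0.75}])

```text
time: 41.73
position: [0.4368, -0.0121, 0.087]
tool_rot: [2.76, 1.5, -0.0]
ft_force: [-1.1, 0.7, -0.6]
grip_width: 0.585
grip_force: 0.0
```

Request:
jog_arm(increments=[{"tx": 0,"ty": 0,"tz": 0,"wx": 0,"wy": 0,"wz": 0,"gripper": 0.75},{"tx": 0,"ty": 0,"tz": 0,"wx": 0,"wy": 0,"wz": 0,"gripper": 0.75},{"tx": 0,"ty": 0,"tz": -15,"wx": 0,"wy": 0,"wz": 0,"gripper": 0.75},{"tx": 0,"ty": 0,"tz": -45,"wx": 0,"wy": 0,"wz": 0,"gripper": 0.75},{"tx": 0,"ty": 0,"tz": -75,"wx": 0,"wy": 0,"wz": 0,"gripper": 1}])

```text
time: 42.15
position: [0.4361, -0.011, 0.1624]
tool_rot: [-2.757, -1.501, 0.0]
ft_force: [0.4, -1.3, -0.3]
grip_width: 0.774
grip_force: 0.0
```

Run:
```python
from h import *
st();to([.54,-.17,.23],-.036)
```

```text
t 42.15 p [ 0.4361 -0.011   0.1624] rot [-2.757 -1.501  0.   ] F [ 0.4 -1.3 -0.3] g 0.774 0.0
[[0.543, 0.84, -0.001], [0.84, -0.543, 0.002], [0.001, -0.002, -1.0]] q [ 1.33 -0.19 -1.23  2.   -0.19  1.21 -0.4 ]
shift [-77.1 173.4 -68.1] w [-0.002 -0.002 -0.538]
```

Request:
jog_arm(increments=[{"tx": -8,"ty": 20,"tz": -25,"wx": 0,"wy": 0,"wz": -0.11,"gripper": 1},{"tx": -23,"ty": 53,"tz": -45,"wx": 0,"wy": 0,"wz": -0.22,"gripper": 1},{"tx": -38,"ty": 87,"tz": -60,"wx": 0,"wy": 0,"wz": -0.33,"gripper": 1},{"tx": -53,"ty": 121,"tz": -68,"wx": 0,"wy": 0,"wz": -0.44,"gripper": 1},{"tx": -67,"ty": 153,"tz": -68,"wx": 0,"wy": 0,"wz": -0.54,"gripper": 1}])

```text
time: 42.57
position: [0.531, -0.1549, 0.2319]
tool_rot: [2.255, 2.182, 0.002]
ft_force: [-0.8, -0.1, 1.4]
grip_width: 0.99
grip_force: 0.0
```

Request:
jog_arm(increments=[{"tx": -15,"ty": 10,"tz": 0,"wx": 0,"wy": 0,"wz": 0,"gripper": 1},{"tx": -20,"ty": 15,"tz": 0,"wx": 0,"wy": 0,"wz": 0,"gripper": 1},{"tx": -20,"ty": 15,"tz": 0,"wx": 0,"wy": 0,"wz": 0,"gripper": 1},{"tx": -20,"ty": 15,"tz": 0,"wx": 0,"wy": 0,"wz": 0,"gripper": 1},{"tx": -20,"ty": 15,"tz": 0,"wx": 0,"wy": 0,"wz": 0,"gripper": 1}])

```text
time: 42.98
position: [0.5427, -0.1697, 0.2305]
tool_rot: [2.257, 2.185, -0.001]
ft_force: [0.2, 0.4, 0.0]
grip_width: 0.999
grip_force: 0.0
```

Run:
```python
from h import *
st();to([.556,-.262,.2],-.036);to([.556,-.262,.095],-.036)
d=img('wrist','w11.png');print(px(d,(.556,-.262,.116)),[px(d,(x,y,.113)) for x,y in((.479,.0552),(.5148,-.012),(.4387,-.0095))])
```

```text
t 42.98 p [ 0.5427 -0.1697  0.2305] rot [ 2.257e+00  2.185e+00 -1.000e-03] F [0.2 0.4 0. ] g 0.999 0.0
[[0.032, 0.999, -0.0], [0.999, -0.032, -0.001], [-0.001, -0.0, -1.0]] q [ 1.23  0.34 -1.19  1.62  0.32  1.4  -0.02]
shift [-91.8  16.3  30.6] w [-0.     0.001  0.004]
shift [-91.8  16.3 135.6] w [-0.     0.001  0.004]
[292.76008673 295.13645675] [array([ 172.59653469, -109.99000649]), array([228.66893122, -11.69318754]), array([125.64599374,  -8.9659666 ])]
```

View pics/w11.png

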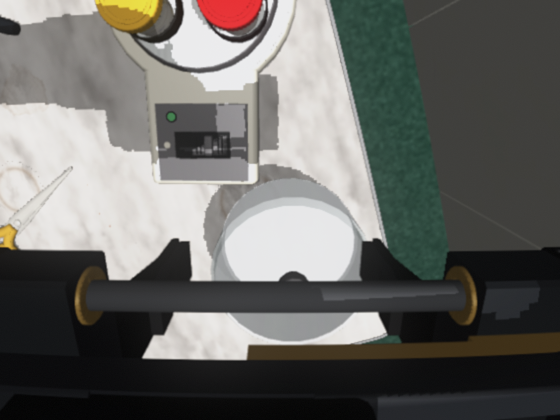

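The yellow and red cups are in their nests. The cover is where I left it, with the knob at about (292,288).

Request:
jog_arm(increments=[{"tx": -38,"ty": 7,"tz": 0,"wx": 0,"wy": 0,"wz": 0,"gripper": 1},{"tx": -75,"ty": 14,"tz": 5,"wx": 0,"wy": 0,"wz": 0,"gripper": 1},{"tx": -91,"ty": 16,"tz": 35,"wx": 0,"wy": 0,"wz": 0,"gripper": 1},{"tx": -91,"ty": 16,"tz": 70,"wx": 0,"wy": 0,"wz": 0,"gripper": 1},{"tx": -91,"ty": 16,"tz": 90,"wx": 0,"wy": 0,"wz": 0,"gripper": 1}])

```text
time: 43.45
position: [0.5539, -0.2643, 0.1375]
tool_rot: [-2.261, -2.179, 0.003]
ft_force: [-0.9, 1.3, -0.9]
grip_width: 0.999
grip_force: 0.0
```

Request:
jog_arm(increments=[{"tx": 0,"ty": 0,"tz": 0,"wx": 0,"wy": 0,"wz": 0,"gripper": 1},{"tx": 0,"ty": 0,"tz": 0,"wx": 0,"wy": 0,"wz": 0,"gripper": 1},{"tx": 0,"ty": 0,"tz": 0,"wx": 0,"wy": 0,"wz": 0,"gripper": 1},{"tx": 0,"ty": 0,"tz": 0,"wx": 0,"wy": 0,"wz": 0,"gripper": 1},{"tx": 0,"ty": 0,"tz": 0,"wx": 0,"wy": 0,"wz": 0,"gripper": 1}])

```text
time: 43.87
position: [0.557, -0.2634, 0.1422]
tool_rot: [2.257, 2.181, 0.001]
ft_force: [0.5, 0.3, -0.3]
grip_width: 1.0
grip_force: 0.0
```

Run:
```python
from h import *
s=st();to([.556,-.262,.095],-.036)
d=img('wrist','w12.png');print(px(d,(.556,-.262,.116)))
```

```text
t 43.87 p [ 0.557  -0.2634  0.1422] rot [2.257e+00 2.181e+00 1.000e-03] F [ 0.5  0.3 -0.3] g 1.0 0.0
[[0.034, 0.999, 0.003], [0.999, -0.034, -0.002], [-0.002, 0.003, -1.0]] q [ 1.21  0.52 -1.07  1.62  0.47  1.29  0.03]
shift [ 1.5 -1.2 47.2] w [0.003 0.002 0.002]
[272.30695696 235.43482906]
```

View pics/w12.png

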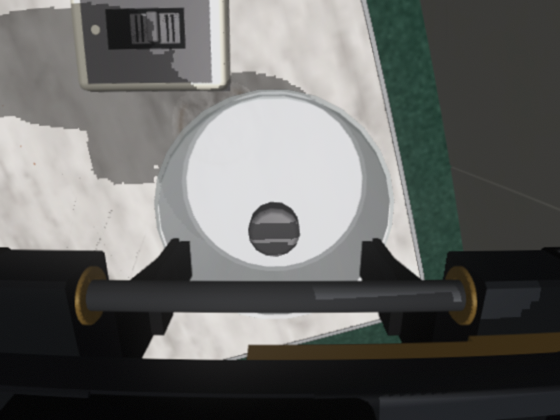

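The knob is at (274,230), about 3 mm further in +y than the TCP. The first grip had the same offset, so I'll keep it and bring the cover back to the same TCP pose.

Request:
jog_arm(increments=[{"tx": 2,"ty": -1,"tz": 20,"wx": 0,"wy": 0,"wz": 0,"gripper": 1},{"tx": 2,"ty": -1,"tz": 38,"wx": 0,"wy": 0,"wz": 0,"gripper": 1},{"tx": 2,"ty": -1,"tz": 46,"wx": 0,"wy": 0,"wz": 0,"gripper": 0.6},{"tx": 2,"ty": -1,"tz": 46,"wx": 0,"wy": 0,"wz": 0,"gripper": 0.1},{"tx": 2,"ty": -1,"tz": 46,"wx": 0,"wy": 0,"wz": 0,"gripper": 0.1}], grip_force=30)

```text
time: 44.33
position: [0.5552, -0.2615, 0.0945]
tool_rot: [2.26, 2.182, 0.0]
ft_force: [0.4, -0.3, 0.7]
grip_width: 0.853
grip_force: 0.0
```

Request:
jog_arm(increments=[{"tx": 0,"ty": 0,"tz": 0,"wx": 0,"wy": 0,"wz": 0,"gripper": 0.1},{"tx": 0,"ty": 0,"tz": 0,"wx": 0,"wy": 0,"wz": 0,"gripper": 0.1},{"tx": 0,"ty": 0,"tz": 0,"wx": 0,"wy": 0,"wz": 0,"gripper": 0.1},{"tx": 0,"ty": 0,"tz": 0,"wx": 0,"wy": 0,"wz": 0,"gripper": 0.1},{"tx": 0,"ty": 0,"tz": 0,"wx": 0,"wy": 0,"wz": 0,"gripper": 0.1}])

```text
time: 44.75
position: [0.5551, -0.2616, 0.0945]
tool_rot: [2.26, 2.182, -0.0]
ft_force: [-0.8, -0.2, -0.6]
grip_width: 0.473
grip_force: 0.0
```

Request:
jog_arm(increments=[{"tx": 0,"ty": 0,"tz": 0,"wx": 0,"wy": 0,"wz": 0,"gripper": 0.1},{"tx": 0,"ty": 0,"tz": 0,"wx": 0,"wy": 0,"wz": 0,"gripper": 0.1},{"tx": 0,"ty": 0,"tz": 0,"wx": 0,"wy": 0,"wz": 0,"gripper": 0.1},{"tx": 0,"ty": 0,"tz": 0,"wx": 0,"wy": 0,"wz": 0,"gripper": 0.1},{"tx": 0,"ty": 0,"tz": 0,"wx": 0,"wy": 0,"wz": 0,"gripper": 0.1}], grip_force=55)

```text
time: 45.17
position: [0.5552, -0.2615, 0.0942]
tool_rot: [2.26, 2.182, 0.0]
ft_force: [1.6, -0.1, 1.3]
grip_width: 0.333
grip_force: 55.0
```

Request:
jog_arm(increments=[{"tx": 0,"ty": 0,"tz": -15,"wx": 0,"wy": 0,"wz": 0,"gripper": 0.1},{"tx": 0,"ty": 0,"tz": -45,"wx": 0,"wy": 0,"wz": 0,"gripper": 0.1},{"tx": 0,"ty": 0,"tz": -80,"wx": 0,"wy": 0,"wz": 0,"gripper": 0.1},{"tx": 0,"ty": 0,"tz": -115,"wx": 0,"wy": 0,"wz": 0,"gripper": 0.1},{"tx": 0,"ty": 0,"tz": -145,"wx": 0,"wy": 0,"wz": 0,"gripper": 0.1}])

```text
time: 45.58
position: [0.5548, -0.261, 0.242]
tool_rot: [2.259, 2.183, 0.0]
ft_force: [0.9, -0.8, -1.6]
grip_width: 0.338
grip_force: 55.0
```

Request:
jog_arm(increments=[{"tx": 15,"ty": -5,"tz": -8,"wx": 0,"wy": 0,"wz": 0,"gripper": 0.1},{"tx": 45,"ty": -15,"tz": -10,"wx": 0,"wy": 0,"wz": 0,"gripper": 0.1},{"tx": 78,"ty": -26,"tz": -10,"wx": 0,"wy": 0,"wz": 0,"gripper": 0.1},{"tx": 111,"ty": -37,"tz": -10,"wx": 0,"wy": 0,"wz": 0,"gripper": 0.1},{"tx": 144,"ty": -48,"tz": -10,"wx": 0,"wy": 0,"wz": 0,"gripper": 0.1}])

```text
time: 46.0
position: [0.5111, -0.1138, 0.2492]
tool_rot: [-2.259, -2.182, 0.001]
ft_force: [0.3, 0.4, -0.9]
grip_width: 0.337
grip_force: 55.0
```

Request:
jog_arm(increments=[{"tx": 33,"ty": -11,"tz": 0,"wx": 0,"wy": 0,"wz": 0,"gripper": 0.1},{"tx": 66,"ty": -22,"tz": 0,"wx": 0,"wy": 0,"wz": 0,"gripper": 0.1},{"tx": 97,"ty": -32,"tz": 0,"wx": 0,"wy": 0,"wz": 0,"gripper": 0.1},{"tx": 117,"ty": -39,"tz": 0,"wx": 0,"wy": 0,"wz": 0,"gripper": 0.1},{"tx": 124,"ty": -41,"tz": 0,"wx": 0,"wy": 0,"wz": 0,"gripper": 0.1}])

```text
time: 46.42
position: [0.474, 0.0146, 0.2489]
tool_rot: [2.252, 2.189, -0.006]
ft_force: [0.2, 0.3, -2.7]
grip_width: 0.336
grip_force: 55.0
```

Request:
jog_arm(increments=[{"tx": 0,"ty": 0,"tz": 15,"wx": 0,"wy": 0,"wz": 0,"gripper": 0.1},{"tx": 0,"ty": 0,"tz": 15,"wx": 0,"wy": 0,"wz": 0,"gripper": 0.1},{"tx": 0,"ty": 0,"tz": 15,"wx": 0,"wy": 0,"wz": 0,"gripper": 0.1},{"tx": 0,"ty": 0,"tz": 15,"wx": 0,"wy": 0,"wz": 0,"gripper": 0.1},{"tx": 0,"ty": 0,"tz": 15,"wx": 0,"wy": 0,"wz": 0,"gripper": 0.1}])

```text
time: 46.83
position: [0.4757, 0.009, 0.2346]
tool_rot: [-2.261, -2.181, -0.001]
ft_force: [-0.1, 0.6, -2.0]
grip_width: 0.335
grip_force: 55.0
```

Run:
```python
from h import *
s=st();to([.477,.0103,.1345],-.036)
```

```text
t 46.83 p [0.4757 0.009  0.2346] rot [-2.261e+00 -2.181e+00 -1.000e-03] F [-0.1  0.6 -2. ] g 0.335 54.999237220035866
[[0.036, 0.999, 0.0], [0.999, -0.036, 0.001], [0.001, 0.0, -1.0]] q [ 1.33 -0.08 -1.32  1.81 -0.08  1.35 -0.01]
shift [  1.3   1.2 100.1] w [ 0.    -0.001  0.   ]
```

Request:
jog_arm(increments=[{"tx": 1,"ty": 1,"tz": 15,"wx": 0,"wy": 0,"wz": 0,"gripper": 0.1},{"tx": 1,"ty": 1,"tz": 30,"wx": 0,"wy": 0,"wz": 0,"gripper": 0.1},{"tx": 1,"ty": 1,"tz": 45,"wx": 0,"wy": 0,"wz": 0,"gripper": 0.1},{"tx": 1,"ty": 1,"tz": 60,"wx": 0,"wy": 0,"wz": 0,"gripper": 0.1},{"tx": 1,"ty": 1,"tz": 75,"wx": 0,"wy": 0,"wz": 0,"gripper": 0.1}])

```text
time: 47.25
position: [0.4769, 0.01, 0.1587]
tool_rot: [-2.261, -2.181, -0.001]
ft_force: [0.3, -1.4, -2.2]
grip_width: 0.336
grip_force: 55.0
```

Run:
```python
from h import *
s=st();to([.477,.0103,.1345],-.036)
```

```text
t 47.25 p [0.4769 0.01   0.1587] rot [-2.261e+00 -2.181e+00 -1.000e-03] F [ 0.3 -1.4 -2.2] g 0.336 54.99813034432009
[[0.036, 0.999, 0.0], [0.999, -0.036, 0.001], [0.001, 0.0, -1.0]] q [ 1.22  0.11 -1.33  1.92  0.11  1.2  -0.19]
shift [ 0.3  0.1 24.2] w [ 0.    -0.001 -0.   ]
```

Request:
jog_arm(increments=[{"tx": 0,"ty": 0,"tz": 5,"wx": 0,"wy": 0,"wz": 0,"gripper": 0.1},{"tx": 0,"ty": 0,"tz": 10,"wx": 0,"wy": 0,"wz": 0,"gripper": 0.1},{"tx": 0,"ty": 0,"tz": 14,"wx": 0,"wy": 0,"wz": 0,"gripper": 0.1},{"tx": 0,"ty": 0,"tz": 18,"wx": 0,"wy": 0,"wz": 0,"gripper": 0.1},{"tx": 0,"ty": 0,"tz": 20,"wx": 0,"wy": 0,"wz": 0,"gripper": 0.1}])

```text
time: 47.67
position: [0.4767, 0.0103, 0.1392]
tool_rot: [2.26, 2.181, 0.0]
ft_force: [0.1, -0.9, -0.8]
grip_width: 0.339
grip_force: 55.0
```

Request:
jog_arm(increments=[{"tx": 0,"ty": 0,"tz": 1,"wx": 0,"wy": 0,"wz": 0,"gripper": 0.1},{"tx": 0,"ty": 0,"tz": 2,"wx": 0,"wy": 0,"wz": 0,"gripper": 0.1},{"tx": 0,"ty": 0,"tz": 3,"wx": 0,"wy": 0,"wz": 0,"gripper": 0.1},{"tx": 0,"ty": 0,"tz": 3,"wx": 0,"wy": 0,"wz": 0,"gripper": 0.1},{"tx": 0,"ty": 0,"tz": 3,"wx": 0,"wy": 0,"wz": 0,"gripper": 0.1}])

```text
time: 48.08
position: [0.4765, 0.0104, 0.1362]
tool_rot: [2.26, 2.182, -0.0]
ft_force: [0.8, 0.3, -3.2]
grip_width: 0.337
grip_force: 55.0
```

Request:
jog_arm(increments=[{"tx": 0,"ty": 0,"tz": 1,"wx": 0,"wy": 0,"wz": 0,"gripper": 0.1},{"tx": 0,"ty": 0,"tz": 2,"wx": 0,"wy": 0,"wz": 0,"gripper": 0.1},{"tx": 0,"ty": 0,"tz": 2,"wx": 0,"wy": 0,"wz": 0,"gripper": 0.1},{"tx": 0,"ty": 0,"tz": 2,"wx": 0,"wy": 0,"wz": 0,"gripper": 0.1},{"tx": 0,"ty": 0,"tz": 2,"wx": 0,"wy": 0,"wz": 0,"gripper": 0.1}])

```text
time: 48.5
position: [0.4766, 0.0104, 0.1342]
tool_rot: [2.26, 2.182, 0.0]
ft_force: [-0.2, -0.7, 0.3]
grip_width: 0.334
grip_force: 55.0
```

Request:
jog_arm(increments=[{"tx": 0,"ty": 0,"tz": 1,"wx": 0,"wy": 0,"wz": 0,"gripper": 0.1},{"tx": 0,"ty": 0,"tz": 1,"wx": 0,"wy": 0,"wz": 0,"gripper": 1},{"tx": 0,"ty": 0,"tz": 1,"wx": 0,"wy": 0,"wz": 0,"gripper": 1},{"tx": 0,"ty": 0,"tz": 0,"wx": 0,"wy": 0,"wz": 0,"gripper": 1},{"tx": 0,"ty": 0,"tz": 0,"wx": 0,"wy": 0,"wz": 0,"gripper": 1}])

```text
time: 48.92
position: [0.4766, 0.0106, 0.1342]
tool_rot: [2.26, 2.182, 0.001]
ft_force: [0.4, 0.6, 0.5]
grip_width: 0.551
grip_force: 0.0
```

Request:
jog_arm(increments=[{"tx": 0,"ty": 0,"tz": -10,"wx": 0,"wy": 0,"wz": 0,"gripper": 1},{"tx": 0,"ty": 0,"tz": -35,"wx": 0,"wy": 0,"wz": 0,"gripper": 1},{"tx": 0,"ty": 0,"tz": -65,"wx": 0,"wy": 0,"wz": 0,"gripper": 1},{"tx": -25,"ty": 0,"tz": -80,"wx": 0,"wy": 0,"wz": 0,"gripper": 0.6},{"tx": -60,"ty": 0,"tz": -80,"wx": 0,"wy": 0,"wz": 0,"gripper": 0.3}])

```text
time: 49.33
position: [0.4772, -0.0468, 0.2179]
tool_rot: [2.247, 2.185, 0.003]
ft_force: [0.7, -0.2, -0.1]
grip_width: 0.768
grip_force: 0.0
```

Request:
jog_arm(increments=[{"tx": -35,"ty": 0,"tz": 0,"wx": 0,"wy": 0,"wz": 0,"gripper": 0.3},{"tx": -70,"ty": 3,"tz": 0,"wx": 0,"wy": 0,"wz": 0,"gripper": 0.3},{"tx": -95,"ty": 5,"tz": 0,"wx": 0,"wy": 0,"wz": 0,"gripper": 0.3},{"tx": -100,"ty": 5,"tz": 0,"wx": 0,"wy": 0,"wz": 0,"gripper": 0.3},{"tx": -100,"ty": 5,"tz": 0,"wx": 0,"wy": 0,"wz": 0,"gripper": 0.3}])

```text
time: 49.75
position: [0.4755, -0.1517, 0.2137]
tool_rot: [-2.264, -2.177, -0.002]
ft_force: [-1.0, 0.9, 0.7]
grip_width: 0.425
grip_force: 0.0
```

Run:
```python
from h import *
s=st();to([.480,-.1345,.0435],-.036)
d=img('wrist','w13.png');print(px(d,(.4805,-.1345,.048)),px(d,(.4776,.0124,.156)))
```

```text
t 49.75 p [ 0.4755 -0.1517  0.2137] rot [-2.264e+00 -2.177e+00 -2.000e-03] F [-1.   0.9  0.7] g 0.425 0.0
[[0.039, 0.999, 0.0], [0.999, -0.039, 0.002], [0.002, -0.0, -1.0]] q [ 1.39  0.09 -1.17  1.8   0.08  1.31  0.16]
shift [ 17.1   3.9 170.2] w [-0.    -0.002 -0.003]
[279.03646039 165.61620015] [266.0325583  -58.32555455]
```

View pics/w13.png

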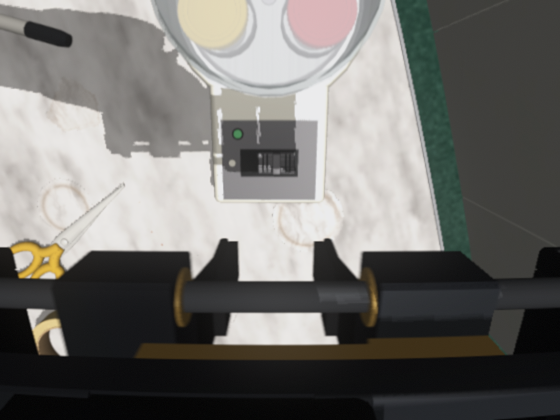

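The cover is on, with the cups visible through it. The switch ridge is at the off end, at about (278,163).

Request:
jog_arm(increments=[{"tx": 8,"ty": 3,"tz": 40,"wx": 0,"wy": 0,"wz": 0,"gripper": 0.3},{"tx": 17,"ty": 4,"tz": 80,"wx": 0,"wy": 0,"wz": 0,"gripper": 0.3},{"tx": 17,"ty": 4,"tz": 120,"wx": 0,"wy": 0,"wz": 0,"gripper": 0.3},{"tx": 17,"ty": 4,"tz": 148,"wx": 0,"wy": 0,"wz": 0,"gripper": 0.3},{"tx": 17,"ty": 4,"tz": 155,"wx": 0,"wy": 0,"wz": 0,"gripper": 0.3}])

```text
time: 50.22
position: [0.4771, -0.1295, 0.0551]
tool_rot: [-2.25, -2.182, 0.003]
ft_force: [-1.3, -0.5, 0.1]
grip_width: 0.298
grip_force: 0.0
```

Run:
```python
from h import *
s=st();to([.480,-.1345,.0445],-.036)
```

```text
t 50.22 p [ 0.4771 -0.1295  0.0551] rot [-2.25  -2.182  0.003] F [-1.3 -0.5  0.1] g 0.298 0.0
[[0.031, 0.999, -0.006], [1.0, -0.031, 0.004], [0.003, -0.007, -1.0]] q [ 1.19  0.33 -1.09  1.98  0.34  1.03 -0.09]
shift [-5.   3.1 10.6] w [-0.007 -0.003  0.005]
```

Request:
jog_arm(increments=[{"tx": -2,"ty": 0,"tz": 3,"wx": 0,"wy": 0,"wz": 0,"gripper": 0.3},{"tx": -2,"ty": 0,"tz": 3,"wx": 0,"wy": 0,"wz": 0,"gripper": 0.3},{"tx": -2,"ty": 0,"tz": 3,"wx": 0,"wy": 0,"wz": 0,"gripper": 0.3},{"tx": -2,"ty": 0,"tz": 3,"wx": 0,"wy": 0,"wz": 0,"gripper": 0.3},{"tx": -2,"ty": 0,"tz": 3,"wx": 0,"wy": 0,"wz": 0,"gripper": 0.3}])

```text
time: 50.63
position: [0.4815, -0.1353, 0.0577]
tool_rot: [2.258, 2.18, 0.001]
ft_force: [-0.2, 0.4, -0.2]
grip_width: 0.299
grip_force: 0.0
```

Run:
```python
from h import *
s=st();to([.480,-.1345,.0445],-.036)
```

```text
t 50.63 p [ 0.4815 -0.1353  0.0577] rot [2.258e+00 2.180e+00 1.000e-03] F [-0.2  0.4 -0.2] g 0.299 0.0
[[0.036, 0.999, 0.002], [0.999, -0.035, -0.002], [-0.002, 0.003, -1.0]] q [ 1.19  0.33 -1.09  1.98  0.35  1.03 -0.09]
shift [ 0.8 -1.6 13.2] w [0.003 0.002 0.   ]
```

Next: down, push −y (tool), back off slightly, lift.

Request:
jog_arm(increments=[{"tx": 0,"ty": -1,"tz": 6,"wx": 0,"wy": 0,"wz": 0,"gripper": 0.3},{"tx": 0,"ty": -1,"tz": 12,"wx": 0,"wy": 0,"wz": 0,"gripper": 0.3},{"tx": 0,"ty": -1,"tz": 12,"wx": 0,"wy": 0,"wz": 0,"gripper": 0.3},{"tx": 0,"ty": -6,"tz": 12,"wx": 0,"wy": 0,"wz": 0,"gripper": 0.3},{"tx": 0,"ty": -11,"tz": 12,"wx": 0,"wy": 0,"wz": 0,"gripper": 0.3}])

```text
time: 51.05
position: [0.4689, -0.134, 0.0439]
tool_rot: [-2.259, -2.182, -0.0]
ft_force: [-0.4, 0.3, 0.3]
grip_width: 0.298
grip_force: 0.0
```

Request:
jog_arm(increments=[{"tx": 0,"ty": -4,"tz": 0,"wx": 0,"wy": 0,"wz": 0,"gripper": 0.3},{"tx": 0,"ty": -8,"tz": 0,"wx": 0,"wy": 0,"wz": 0,"gripper": 0.3},{"tx": 0,"ty": -11,"tz": 0,"wx": 0,"wy": 0,"wz": 0,"gripper": 0.3},{"tx": 0,"ty": -11,"tz": 0,"wx": 0,"wy": 0,"wz": 0,"gripper": 0.3},{"tx": 0,"ty": -6,"tz": 0,"wx": 0,"wy": 0,"wz": 0,"gripper": 0.3}])

```text
time: 51.47
position: [0.4618, -0.1347, 0.0438]
tool_rot: [-2.26, -2.181, 0.004]
ft_force: [0.2, 0.5, -0.6]
grip_width: 0.301
grip_force: 0.0
```

Request:
jog_arm(increments=[{"tx": 0,"ty": 0,"tz": -10,"wx": 0,"wy": 0,"wz": 0,"gripper": 0.3},{"tx": 0,"ty": 0,"tz": -45,"wx": 0,"wy": 0,"wz": 0,"gripper": 0.3},{"tx": -25,"ty": 0,"tz": -85,"wx": 0,"wy": 0,"wz": 0,"gripper": 0.3},{"tx": -50,"ty": 0,"tz": -120,"wx": 0,"wy": 0,"wz": 0,"gripper": 0.3},{"tx": -70,"ty": 0,"tz": -150,"wx": 0,"wy": 0,"wz": 0,"gripper": 0.3}])

```text
time: 51.88
position: [0.461, -0.2035, 0.1955]
tool_rot: [2.257, 2.185, -0.001]
ft_force: [0.9, -0.4, 0.3]
grip_width: 0.302
grip_force: 0.0
```

Request:
jog_arm(increments=[{"tx": -38,"ty": 0,"tz": -10,"wx": 0,"wy": 0,"wz": 0,"gripper": 0.3},{"tx": -75,"ty": 0,"tz": -20,"wx": 0,"wy": 0,"wz": 0,"gripper": 0.3},{"tx": -75,"ty": 0,"tz": -20,"wx": 0,"wy": 0,"wz": 0,"gripper": 0.3},{"tx": -75,"ty": 0,"tz": -20,"wx": 0,"wy": 0,"wz": 0,"gripper": 0.3},{"tx": -75,"ty": 0,"tz": -20,"wx": 0,"wy": 0,"wz": 0,"gripper": 0.3}])

```text
time: 52.3
position: [0.4585, -0.2774, 0.2132]
tool_rot: [-2.259, -2.182, -0.002]
ft_force: [0.4, -0.4, 0.4]
grip_width: 0.299
grip_force: 0.0
```

Run:
```python
from h import *
st()
d=img('wrist');p=px(d,(.474,-.135,.045)).astype(int);a=d['color'][max(p[1]-60,0):p[1]+60,max(p[0]-75,0):p[0]+75];a=cv2.resize(a,(390,312),interpolation=cv2.INTER_CUBIC)
d=img('scene');b=cv2.resize(d['color'][150:390,140:340],(400,480),interpolation=cv2.INTER_CUBIC)
o=np.zeros((480,795,3),np.uint8);o[:312,:390]=a;o[:,395:]=b;cv2.imwrite('pics/f14.png',o)
```

```text
t 52.3 p [ 0.4585 -0.2774  0.2132] rot [-2.259e+00 -2.182e+00 -2.000e-03] F [ 0.4 -0.4  0.4] g 0.299 0.0
[[0.034, 0.999, 0.0], [0.999, -0.034, 0.002], [0.002, 0.0, -1.0]] q [ 1.5   0.22 -1.12  1.72  0.2   1.33  0.3 ]
```

View pics/f14.png

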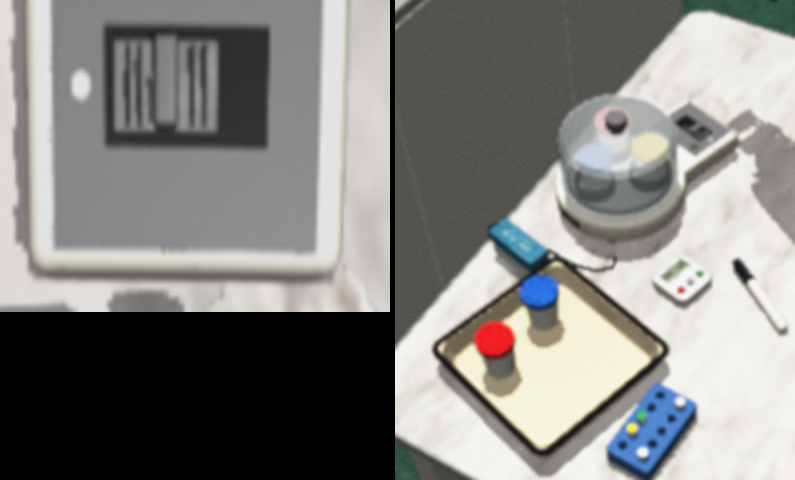

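The ridge is at the dot end, so the switch is on. The cover sits level over three cups, both mixed cups stand upright in the tray, and the slide box has not moved.

```bash
python3 -c "
from bench import ctrl
print(ctrl.close_job())"
```

```text
the job is handed in; nothing more can be done
None
```

The job is handed in: both mixed cups stand in the tray, the three new cups are in the nests, the cover is seated, the switch is on, and the slide box was left alone.

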